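Wedge a slate sign tight in a sloping work stand

ROBOT

A 6-joint arm with a two-finger parallel gripper is mounted at the origin on a cart in front of the work surface, level with it; the furniture and walls round the work are solid. World frame = base frame: x ahead of the robot, y to its left, z up, the work surface at z = 0. Lengths are in m, angles in rad, forces in N, time in s.
With the tool pointing down it reaches from about 0.225 to 0.875 m from the base axis. Payload 3.4 kg.
Tool frame: the origin (TCP) lies at the very end of the fingers, on their centre line; the grasp point (between the pads) lies 19 mm behind it; z points along the fingers, y is the direction in which the jaws open and shut (so a half turn about z gives the same grasp; the last joint's range is limited). The gripper opens to 85 mm and grips with 20 to 120 N. Pads are 22 mm wide; open, the fingers measure 114 mm over their backs; the gripper's body (76 mm by 85 mm) begins 54 mm behind the grasp point. The pads swing forward as they close: fully open they stand 13 mm farther back than shut.
Start: joints at [-1.25, 0.276, 1.505, -0, 1.361, -0.121], TCP at [0.246, -0.52, 0.231] pointing down, gripper open.
Joint ranges: [-2.89, 2.89], [-0.75, 2.08], [0.22, 2.7], [-1.18, 4.32], [0.11, 2.71], [-2.7, 2.7]. Speed limits (rad/s): [2.57, 2.57, 3.14, 3.14, 3.14, 3.14].

INTERFACE

Orientations are given as a unit quaternion [w, x, y, z].
In Python, from rig import telemetry, cams, sign_off, spotter gives the robot as it stands.
- The arm moves only by the tool servo_tool, never from a script. Its argument "steps" is a list of rows, each a list of 6 numbers: the shift along the tool's x, y, z in mm, then the turn, a rotation vector about the tool's x, y, z in degrees. In form: [[x, y, z, ax, ay, az], ...]. A call has 1 to 8 rows; each row is the pose to reach, as a shift and turn from the pose commanded when the call began, along the tool's axes at that moment; what a row does not reach only later rows make up. A row lasts 1/10 s, in which the tool goes at most 50 mm and 8.59 degrees, less where a joint would pass 70% of its speed; a pose out of reach is approached as far as the arm can. A call with a gripper value outside its range is refused whole. "hand" is the closure in counts, from 0 (fully open) to 255 (shut), set as the call begins (left out, the last holds). The fingers move at their own pace and stop on an object; "grip_force" is the grip in N (left out, the last holds). Time passes only in rows, so rows that repeat a pose let the fingers close. It gives the time, the measured TCP pose, the force and the opening at its end, in the units of the state.
- telemetry.get_state(): the state, without advancing time (a new reading comes with each control period).
- cams.get_image(name): name is "side" or "top" or "wrist"; returns (picture, depth): 480x640x3 uint8, red, green, blue; 480x640 float32, m along the optical axis (not along the pixel's ray), 0 where there is no reading.
- cams.camera_model(name): a dict with "camera_matrix" (3x3 intrinsics, pixels), "origin" and "rotation" of the camera in the world; the wrist camera has in their place "tool_from_camera" (4x4, takes a point from camera to tool coordinates, whose origin is the TCP and whose axes are the flange's). Camera axes: x right, y up, looking along -z (the intrinsics and any distortion apply to the point x, -y, -z); pixel columns grow to the right and rows downward; lengths in m; the calibration is good to about 2 mm. A picture is of the moment at which its call begins: read the wrist's pose just before it. camera_model takes no time and is no camera call.
- sign_off(): hands the job in, once; it reports no verdict.
Trained networks look in the newest picture that a camera, given by its name, has taken for a name from the list of things; names that differ only in an ending like _2 or _b are one class to them, and where a whole thing is asked for, a point or a joint stands for the part that bears it (a point fixed in the world has none). Each returns a list of dicts, best first, with "conf" (0 to 1); they miss things now and then, are a little off and sometimes report something else, mostly with a low value. They report only what shows in the picture. A call takes as long as a camera call.
- spotter.outline_of(query, camera): "region" (480x640 bool, what is visible of it) and "rect" ([left, top, width, height] in pixels, round what is visible of it).
The state is a dict: "clock": time; "qpos": joint angles; "qd": joint speeds; "effort": joint torques, N m; "position": TCP position; "ee_rot": TCP orientation; "contact_force": force on the tool from outside, world axes, zero at the start; "moment": the same for the moment, N m; "width": finger opening in m.
Only numpy, scipy, OpenCV 4.12 (cv2) and the standard library are available. Lean on these libraries where they do the work, as an engineer would, in place of code of your own. Each camera call takes 0.05 s, during which the arm holds its last target.

TASK

Clamp the slate sign in the sloping stand: lay the loose wooden wedge flat on the bed, thin end down the slope, into the tapered slot between the sign's board and the black-faced cleat, and let go of it. Then pick up the pine block and tap the wedge's thick end with it, down along the slope, until the board is hard against the fence and the wedge firmly stops going forward and stays jammed tight. Put the block back down on the table and leave the tape measure and the marker where they are.

Things in the scene. Friction and masses are not known exactly. Their poses are not given: they have to be found in the camera images.
- bed: Sloping pale wooden bed of the fixed stand; its face tilts 30 degrees, low end nearer the robot. Origin on the face, 94 mm above the table; x up the slope, y left across it, z square out of the face. Face spans x -150 to 110, y -105 to 105 mm. Dark fence at y 80 to 100 mm, 22 mm high; dark ledge at x -150 to -138 mm under the sign. Bare above x = 25 mm.
- slot_mouth (a point): Point on the bed's face in the middle of the slot's upper mouth (bed x 25, y -44 mm; axes as the bed's). The slot lies between the sign's right edge (straight along bed x; at bed y -30 mm once against the fence) and the slanted black jaw (130 mm long, 20 high). About 29 mm wide here with the sign at the fence, it narrows by 0.14 mm per mm down the slope.
- slot_seat (a point): Nominal place on the bed's face of the centre of the tight wedge (bed x -15, y -42 mm; axes as the bed's); its x axis is then turned -4 degrees about the bed's z. The dark cleat that carries the jaw is set up to 2 mm to either side of nominal, so the wedge really stops up to about 15 mm higher or lower.
- jaw_mid (a point): Nominal middle of the jaw's black rubber face, on the right of the slot, 10 mm above the bed (axes as the bed's). The jaw gives on springs, about 8 N per mm, at most 3.5 mm, so the wedge gets stiffer to push once the sign meets the fence; pushing it tight takes some 10 to 18 N down the slope. Friction then keeps it jammed.
- sign: Grey slate plate on a brown wooden backing board, 160 mm (along the slope) x 110 mm x 18 mm plus 7 mm slate, lying on the bed. It can only slide sideways on the bed and starts 2 to 6 mm short of the fence on the left; it slides with about 3 N. Origin under the board's centre, axes as the bed's. Against the fence its origin is at y = +25 mm in the bed's frame.
- wedge_mid (a point): Centre of the loose light wooden wedge, 150 mm long, 26 mm thick, 34 mm wide at the thick end, 13 mm at the thin end, about 90 g. It starts flat on the table. Its x axis runs from the thin end (-75 mm) to the thick end (+75 mm), y across its width, z up through its thickness. Well gripped across its width, 25 mm from the thick end (there 30 mm wide), which stays clear of the sign and the cleat.
- block_mid (a point): Centre of the loose pine block (off-cut) 45 mm (x) x 90 mm (y, long axis) x 38 mm (z, up), about 80 g, lying on the table. Used as the tapping block: one of its ends is pushed against the wedge's thick end.
- tape_measure_mid (a point): Centre of a yellow and black tape measure 36 x 77 x 62 mm standing on the table. Leave alone.
- marker_mid (a point): Centre of a black and red marker 130 mm long, 17 mm thick, lying on the table. Leave alone.

How it is judged:
By the outcome, as a careful person would: the job done as asked, in the order asked, and still so for the second after the job is handed in, with the robot touching nothing.
It also fails if it takes over 67 s, if anything falls off the work surface, if the arm or the gripper's body presses on something with over 40 N, if the wrist force passes 120 N, or if a joint passes its speed limit or range.

## Working session

There is one attempt and no reset: what is moved stays moved. The work goes in short steps, Python scripts to look and compute and a tool call to move; the robot and the scene stay as the last step left them, time stands still between calls to the robot, and variables do not carry over. Pictures are saved under pics/ and viewed, and the job is handed in when it is done.

Besides the shell and the picture viewer there is one more tool, called after "Call:" by a JSON object that holds its "op" and its "data". servo_tool: Moves the arm, as the interface text tells. Its arguments: {"type":"object","properties":{"steps":{"type":"array","items":{"type":"array","items":{"type":"number"}}},"hand":{"type":"number"},"grip_force":{"type":"number"}},"required":["steps"]}

```bash
ls; mkdir -p pics
cat > h.py <<'E'
import numpy as np, cv2
from rig import telemetry, cams, sign_off, spotter
def save(n,im): cv2.imwrite('pics/'+n+'.png',im[:,:,::-1])
E
python3 - <<'E'
from h import *
s=telemetry.get_state()
for k,v in s.items(): print(k,np.round(v,4))
for c in ['side','top','wrist']:
    im,d=cams.get_image(c); save(c+'0',im); np.save(c+'d0.npy',d)
    m=cams.camera_model(c); print(c,{k:np.round(v,4).tolist() if not isinstance(v,str) else v for k,v in m.items()})
E
```

```text
pics
clock 0.0
qpos [-1.25    0.2766  1.5061  0.      1.3607 -0.121 ]
qd [-0.0002 -0.0013 -0.0002  0.0013 -0.0002  0.0021]
effort [ 0.00000e+00 -4.16773e+01 -2.45806e+01 -3.00000e-04  1.10000e-02
 -0.00000e+00]
position [ 0.2457 -0.5193  0.2304]
ee_rot [-9.000e-04  9.757e-01  2.191e-01 -1.000e-04]
contact_force [ 0.5187  0.2906 -0.0207]
moment [0.0377 0.0287 0.007 ]
width 0.0851
side {'camera_matrix': [[537.8932, 0.0, 326.2353], [0.0, 537.8932, 240.015], [0.0, 0.0, 1.0]], 'origin': [0.4198, -1.0624, 0.763], 'rotation': [0.9046, 0.4228, -0.0123, -0.0521]}
top {'camera_matrix': [[454.3514, 0.0, 323.354], [0.0, 454.3514, 245.6581], [0.0, 0.0, 1.0]], 'origin': [0.4139, -0.301, 0.99], 'rotation': [0.7118, 0.0247, -0.0174, -0.7017]}
wrist {'camera_matrix': [[404.5188, 0.0, 321.1722], [0.0, 404.5188, 237.1734], [0.0, 0.0, 1.0]], 'tool_from_camera': [[0.0004, 0.9453, 0.3262, 0.0837], [1.0, -0.0004, -0.0002, 0.0003], [-0.0001, 0.3262, -0.9453, -0.1424], [0.0, 0.0, 0.0, 1.0]]}
```

View pics/side0.png

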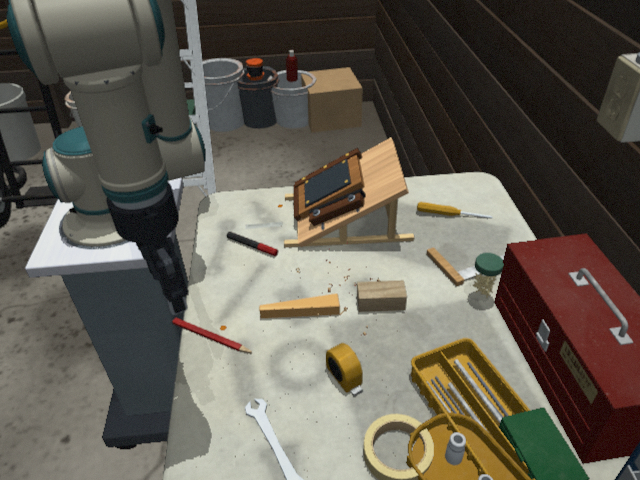

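View pics/top0.png

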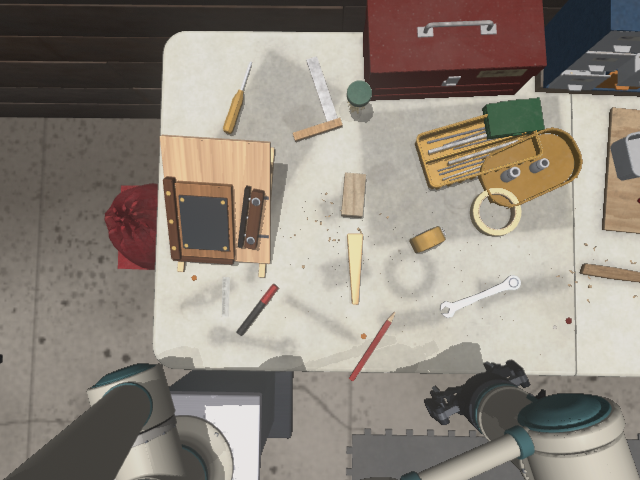

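```bash
cat >> h.py <<'E'
from scipy.spatial.transform import Rotation as R
def rot(q): return R.from_quat([q[1],q[2],q[3],q[0]]).as_matrix()
def pose(c,s=None):
    m=cams.camera_model(c)
    if c!='wrist': return m['camera_matrix'],rot(m['rotation']),np.array(m['origin'])
    T=np.array(m['tool_from_camera']); Rt=rot(s['ee_rot'])
    return m['camera_matrix'],Rt@T[:3,:3],Rt@T[:3,3]+np.array(s['position'])
def cloud(c,d,s=None):
    K,Rm,o=pose(c,s); v,u=np.mgrid[0:480,0:640]
    P=np.stack([(u-K[0,2])/K[0,0]*d,-(v-K[1,2])/K[1,1]*d,-d],-1)
    return P@Rm.T+o
def proj(c,p,s=None):
    K,Rm,o=pose(c,s); q=(np.atleast_2d(p)-o)@Rm
    return np.stack([K[0,2]+K[0,0]*q[:,0]/-q[:,2],K[1,2]-K[1,1]*q[:,1]/-q[:,2]],-1)
E
python3 - <<'E'
from h import *
print(cams.camera_model('top').keys())
for c in ['top']:
  im,d=cams.get_image(c); P=cloud(c,d)
  for n in ['wedge_mid','block_mid','sign','bed','tape_measure_mid','marker_mid','jaw_mid']:
    o=spotter.outline_of(n,c)
    for r in o[:2]:
        m=r['region']&(d>0); print(n,round(r['conf'],2),r['rect'],m.sum())
        p=P[m]; print('  med',np.median(p,0).round(4),'lo',np.percentile(p,2,0).round(4),'hi',np.percentile(p,98,0).round(4))
    if o: np.save(c+'_'+n+'.npy',o[0]['region'])
E
```

```text
dict_keys(['camera_matrix', 'origin', 'rotation'])
wedge_mid 0.75 [350.2, 234.7, 12.5, 71.1] 787
  med [ 0.4377 -0.3575  0.0259] lo [ 0.3574 -0.3706  0.0093] hi [ 0.4951 -0.3428  0.0296]
block_mid 0.9 [339.9, 173.8, 27.3, 45.8] 975
  med [ 0.5788 -0.3518  0.038 ] lo [ 0.5363 -0.3749  0.0014] hi [ 0.6247 -0.3288  0.0417]
block_mid 0.55 [237.1, 282.7, 42.3, 54.2] 429
  med [ 0.3365 -0.1517  0.0154] lo [ 0.2835 -0.1905  0.0079] hi [ 0.3841 -0.1138  0.0194]
sign 0.79 [174.9, 180.5, 64.6, 77.9] 4140
  med [ 0.5176 -0.0563  0.0931] lo [ 0.447  -0.1078  0.0453] hi [ 5.838e-01 -3.000e-04  1.215e-01]
bed 0.67 [162.2, 139.0, 111.7, 138.9] 13391
  med [ 0.556  -0.0819  0.1072] lo [ 0.4353 -0.1798  0.0132] hi [0.6625 0.0197 0.1471]
tape_measure_mid 0.67 [411.5, 231.5, 32.6, 20.1] 567
  med [ 0.4859 -0.5032  0.0569] lo [ 0.4637 -0.5402  0.0077] hi [ 0.509  -0.4776  0.0644]
marker_mid 0.74 [236.0, 283.2, 41.0, 53.3] 440
  med [ 0.3344 -0.1509  0.0152] lo [ 0.2851 -0.1888  0.0096] hi [ 0.3841 -0.1141  0.0194]
marker_mid 0.48 [161.3, 130.8, 115.7, 145.0] 13370
  med [ 0.556  -0.0816  0.1073] lo [ 0.435  -0.1798  0.0152] hi [0.6626 0.0197 0.1471]
jaw_mid 0.64 [158.5, 136.9, 117.9, 140.8] 13350
  med [ 0.5558 -0.0814  0.1073] lo [ 0.435  -0.1798  0.0155] hi [0.6623 0.0195 0.1471]
```

Run:
```python
from h import *
im,d=cams.get_image('top'); P=cloud('top',d); np.save('topP.npy',P); cv2.imwrite('pics/top.png',im[:,:,::-1])
# bare area plane
m=np.zeros((480,640),bool); m[142:172,172:262]=1
m&=d>0; p=P[m]
for _ in range(3):
    c=p.mean(0); n=np.linalg.svd(p-c,full_matrices=False)[2][2]; n*=np.sign(n[2]); r=(p-c)@n; p=p[abs(r)<2.5*r.std()+1e-4]
print('n',n,'c',c,'std',r.std(),'tilt',np.degrees(np.arccos(n[2])),'az',np.degrees(np.arctan2(n[1],n[0])))
# all points on plane
on=(abs((P-c)@n)<0.004)&(d>0)
k,l,st,_=cv2.connectedComponentsWithStats(on.astype(np.uint8)); i=l[155,215]; q=P[l==i]
# in plane 2D
yaw=np.arctan2(-n[1],-n[0])
for a in [yaw,0]:
  xd=np.array([np.cos(a),np.sin(a),0]); xd-=xd@n*n; xd/=np.linalg.norm(xd); yd=np.cross(n,xd)
  A=np.stack([(q-c)@xd,(q-c)@yd],1)
  print('yaw',np.degrees(a),A.min(0),A.max(0), np.percentile(A,0.5,axis=0),np.percentile(A,99.5,axis=0))
# edges: top edge points per y bin, side edges per x bin, with a=yaw
a=yaw;xd=np.array([np.cos(a),np.sin(a),0]); xd-=xd@n*n; xd/=np.linalg.norm(xd); yd=np.cross(n,xd)
A=np.stack([(q-c)@xd,(q-c)@yd],1)
ys=np.arange(-.09,.09,.004); e=[(y,A[abs(A[:,1]-y)<.003,0].max()) for y in ys if (abs(A[:,1]-y)<.003).sum()>3]
e=np.array(e); print('top edge fit',np.polyfit(e[:,0],e[:,1],1))
xs=np.arange(-.03,.025,.004)
for f in (np.min,np.max):
    e=np.array([(x,f(A[abs(A[:,0]-x)<.003,1])) for x in xs]); print('side',np.polyfit(e[:,0],e[:,1],1), e[:,1].round(4))
# other pictures
big=cv2.resize(im[130:285,150:285],None,fx=4,fy=4,interpolation=cv2.INTER_CUBIC); save('topzoom',big)
# wedge
w=np.load('top_wedge_mid.npy')
w=cv2.dilate(w.astype(np.uint8),np.ones((5,5)))>0
w&=(d>0)&(abs(P[:,:,2]-.026)<.006); pw=P[w][:,:2].astype(np.float32)
print('wedge',cv2.minAreaRect(pw*1000), 'z',np.median(P[w][:,2]))
b=np.load('top_block_mid.npy'); b=cv2.dilate(b.astype(np.uint8),np.ones((5,5)))>0
b&=(d>0)&(abs(P[:,:,2]-.038)<.006); print('block',cv2.minAreaRect(P[b][:,:2].astype(np.float32)*1000),np.median(P[b][:,2]))
```

```text
n [-0.50029999  0.02730259  0.86542157] c [ 0.63330003 -0.08429538  0.13260797] std 0.0013659312543086363 tilt 30.06912214195126 az 176.87632822240062
yaw -3.1236717775993847 [-0.22904154 -0.1026279 ] [0.03399286 0.10819768] [-0.22373347 -0.1012948 ] [0.03332057 0.10577366]
yaw 0.0 [-0.23383708 -0.103301  ] [0.03927576 0.11044041] [-0.22739794 -0.10034739] [0.03688059 0.10629262]
top edge fit [-0.0008911   0.03346299]
side [ 0.01447807 -0.10133853] [-0.1024 -0.1024 -0.1013 -0.1012 -0.1014 -0.1012 -0.1012 -0.101  -0.101
 -0.1009 -0.1009 -0.1012 -0.1023 -0.101 ]
side [0.01327481 0.10684369] [0.107  0.1061 0.1058 0.1064 0.1075 0.1068 0.1068 0.1067 0.1072 0.1072
 0.1064 0.106  0.1074 0.1076]
wedge ((424.26513671875, -357.6361389160156), (146.37533569335938, 32.22058868408203), 0.9221060276031494) z 0.02639337327105329
block ((581.2947387695312, -352.46209716796875), (44.97807312011719, 90.25787353515625), 85.74000549316406) 0.03825598990816692
```

View pics/topzoom.png

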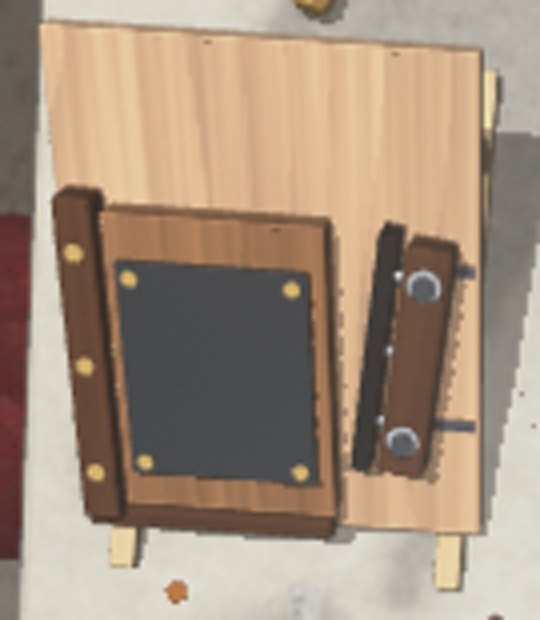

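```bash
cat >> h.py <<'E'
def bedframe():
    a=np.radians(-2.9); xd=np.array([np.cos(a)*np.cos(np.pi/6),np.sin(a)*np.cos(np.pi/6),.5]); yd=np.array([-np.sin(a),np.cos(a),0]); zd=np.cross(xd,yd)
    B=np.stack([xd,yd,zd],1)
    c=np.array([0.63330003,-0.08429538,0.13260797])
    o=c+xd*(0.0335-0.110)+yd*0.00275
    o+=np.array([0,0,(0.094-o[2])])*0
    return B,o
E
python3 - <<'E'
from h import *
B,o=bedframe(); print('bed origin',o, 'n',B[:,2])
P=np.load('topP.npy'); Q=(P-o)@B
im=cv2.imread('pics/top.png')[:,:,::-1]
L=Q.reshape(-1,3)
on=(abs(L[:,2])<.1)&(abs(L[:,0])<.16)&(abs(L[:,1])<.12)
L=L[on]
for x in np.arange(-.13,.035,.015):
    s=L[abs(L[:,0]-x)<.005]
    bd=s[(s[:,2]>.013)&(s[:,2]<.03)]
    b1=bd[(bd[:,1]>-.04)&(bd[:,1]<.079)]
    j=bd[(bd[:,1]<-.036)]
    f=bd[bd[:,1]>.072]
    print(round(x,3),'board y',(b1[:,1].min().round(4),b1[:,1].max().round(4)) if len(b1) else None,'jaw max y',j[:,1].max().round(4) if len(j) else None,'fence',(f[:,1].min().round(4),f[:,1].max().round(4)) if len(f) else None)
for x in (0,-.05):
  s=L[abs(L[:,0]-x)<.003]; s=s[np.argsort(-s[:,1])]; print((s[::3,1:]*1000).round(0).astype(int).tolist())
# wedge
d=P[:,:,2]; w=(d>.018)&(d<.034)&(P[:,:,0]>.33)&(P[:,:,0]<.52)&(P[:,:,1]>-.4)&(P[:,:,1]<-.32)
p=P[w]; print('wedge x',p[:,0].min(),p[:,0].max())
E0=[];E1=[];X=[]
for x in np.arange(.365,.49,.006):
    s=p[abs(p[:,0]-x)<.003]
    if len(s)>2: X.append(x);E0.append(s[:,1].min());E1.append(s[:,1].max())
print('lo',np.polyfit(X,E0,1),'hi',np.polyfit(X,E1,1))
ok=np.array(E1)-np.array(E0); print(ok.round(4))
E
```

```text
bed origin [ 0.56727306 -0.07819707  0.09435797] n [-0.49935968  0.02529647  0.8660254 ]
-0.13 board y (np.float64(-0.0318), np.float64(0.0769)) jaw max y None fence (np.float64(0.0721), np.float64(0.0991))
-0.115 board y (np.float64(-0.0323), np.float64(0.0779)) jaw max y None fence (np.float64(0.0732), np.float64(0.0991))
-0.1 board y (np.float64(-0.0319), np.float64(0.0777)) jaw max y -0.0423 fence (np.float64(0.0728), np.float64(0.1005))
-0.085 board y (np.float64(-0.032), np.float64(0.077)) jaw max y -0.0427 fence (np.float64(0.0734), np.float64(0.0984))
-0.07 board y (np.float64(-0.0323), np.float64(0.0781)) jaw max y -0.0457 fence (np.float64(0.0724), np.float64(0.0992))
-0.055 board y (np.float64(-0.0316), np.float64(0.0776)) jaw max y -0.0477 fence (np.float64(0.0734), np.float64(0.0997))
-0.04 board y (np.float64(-0.0322), np.float64(0.0773)) jaw max y -0.0503 fence (np.float64(0.0736), np.float64(0.1006))
-0.025 board y (np.float64(-0.0324), np.float64(0.0778)) jaw max y -0.0529 fence (np.float64(0.0724), np.float64(0.1004))
-0.01 board y (np.float64(-0.0322), np.float64(0
[... 2397 characters left out ...]
54, 22], [-56, 20], [-58, 19], [-58, 1], [-62, 21], [-67, 22], [-69, 22], [-70, 20], [-73, 23], [-75, 22], [-77, 23], [-79, 21], [-81, 25], [-83, 23], [-85, 23], [-87, 9], [-87, 2], [-89, 1], [-91, 0], [-93, 1], [-95, 1], [-97, -2], [-98, -83], [-99, -3], [-100, -83], [-101, -75], [-102, 2], [-103, -78], [-103, -1], [-105, -6], [-105, -79], [-107, -79], [-110, -78], [-111, -81], [-113, -81], [-115, -84], [-117, -87], [-118, -77], [-120, -82]]
wedge x 0.351006413492794 0.4976345556122749
lo [-0.06317059 -0.34202269] hi [ 0.08284544 -0.38188965]
[0.0128 0.0145 0.0149 0.0171 0.0171 0.0171 0.0189 0.019  0.0214 0.0212
 0.0215 0.0233 0.0233 0.0255 0.0258 0.0272 0.0278 0.0276 0.0296 0.0301
 0.0303]
```

```bash
cat >> h.py <<'E'
def to(pos,Rt,show=True):
    s=telemetry.get_state(); R0=rot(s['ee_rot']); p=np.array(s['position'])
    sh=R0.T@(np.array(pos)-p)*1000; rv=np.degrees(R.from_matrix(R0.T@Rt).as_rotvec())
    print('t',round(s['clock'],2),'row',sh.round(1).tolist()+rv.round(2).tolist(),'F',np.round(s['contact_force'],1),'w',round(s['width'],4)); return sh,rv
def down(th,tilt=0):
    th=np.radians(th); x=np.array([np.cos(th),np.sin(th),0]); z=np.array([0,0,-1.]); return np.stack([x,np.cross(z,x),z],1)
def bedR(yaw=0):
    B,o=bedframe(); return B@R.from_euler('z',yaw,degrees=True).as_matrix()@np.diag([1,-1,-1.])
def inbed():
    B,o=bedframe(); s=telemetry.get_state(); b=(np.array(s['position'])-o)@B*1000
    Rr=B.T@rot(s['ee_rot'])@np.diag([1,-1,-1.]); 
    print('t',round(s['clock'],2),'TCP in bed mm',b.round(1),'rot',R.from_matrix(Rr).as_rotvec(degrees=True).round(2),'F bed',(B.T@np.array(s['contact_force'])).round(1),'w',round(s['width']*1000,1))
E
python3 -c "
from h import *
to([.4745,-.3573,.15],down(.6))"
```

```text
t 0.6 row [276.2, -49.1, 81.3, 0.01, -0.0, 24.72] F [ 0.3 -0.1  0. ] w 0.0857
```

Call:
{"op": "servo_tool", "data": {"steps": [[276, -49, 81, 0, 0, 24.7], [276, -49, 81, 0, 0, 24.7], [276, -49, 81, 0, 0, 24.7], [276, -49, 81, 0, 0, 24.7], [276, -49, 81, 0, 0, 24.7], [276, -49, 81, 0, 0, 24.7], [276, -49, 81, 0, 0, 24.7], [276, -49, 81, 0, 0, 24.7]], "hand": 0, "grip_force": 60}}

```text
clock: 1.4
position: [0.4749, -0.3566, 0.1498]
ee_rot: [-0.0, 1.0, 0.007, -0.001]
contact_force: [-0.9, -0.1, 0.1]
width: 0.0854
```

```bash
python3 -c "
from h import *
to([.4745,-.3573,.15],down(.6))
s=telemetry.get_state(); im,d=cams.get_image('wrist'); save('w1',im)
P=cloud('wrist',d,s); z=P[:,:,2]
w=(d>0)&(z>.018)&(z<.034)&(P[:,:,0]>.33)&(P[:,:,0]<.52)&(P[:,:,1]>-.4)&(P[:,:,1]<-.32)
p=P[w]; print('wedge x',p[:,0].min(),p[:,0].max(),np.median(p[:,2]))
X=[];A=[];C=[]
for x in np.arange(p[:,0].min()+.01,.49,.006):
    s=p[abs(p[:,0]-x)<.003]
    if len(s)>5: X.append(x);A.append(s[:,1].min());C.append(s[:,1].max())
print(np.polyfit(X,A,1),np.polyfit(X,C,1),(np.array(C)-A).round(4))
print(np.interp(.4745,X,A),np.interp(.4745,X,C))
"
```

```text
t 1.4 row [-0.4, 0.7, -0.2, -0.01, 0.07, 0.18] F [-0.9 -0.1  0.1] w 0.0854
wedge x 0.34968535749253293 0.4989650288704912 0.025833519873835364
[-0.06036589 -0.34583273] [ 0.08622543 -0.3847268 ] [0.0134 0.0149 0.0156 0.0163 0.0177 0.0183 0.019  0.0204 0.0209 0.0216
 0.0223 0.0234 0.0247 0.0254 0.026  0.0271 0.0283 0.0283 0.0295 0.0306
 0.0317 0.0321]
-0.37442586186566096 -0.3436997829544288
```

Call:
{"op": "servo_tool", "data": {"steps": [[-0.5, 2, 50, 0, 0, 0], [-0.5, 2, 95, 0, 0, 0], [-0.5, 2, 130, 0, 0, 0], [-0.5, 2, 146, 0, 0, 0], [-0.5, 2, 146, 0, 0, 0], [-0.5, 2, 146, 0, 0, 0]]}}

```text
clock: 2.05
position: [0.4736, -0.3612, 0.0052]
ee_rot: [0.001, 1.0, 0.004, 0.0]
contact_force: [0.1, -1.0, 0.5]
width: 0.0853
```

Call:
{"op": "servo_tool", "data": {"steps": [[0, 0, 0, 0, 0, 0], [0, 0, 0, 0, 0, 0], [0, 0, 0, 0, 0, 0], [0, 0, 0, 0, 0, 0], [0, 0, 0, 0, 0, 0], [0, 0, 0, 0, 0, 0], [0, 0, 0, 0, 0, 0], [0, 0, 0, 0, 0, 0]], "hand": 255, "grip_force": 60}}

```text
clock: 2.85
position: [0.4745, -0.3599, 0.0055]
ee_rot: [0.001, 1.0, 0.005, 0.001]
contact_force: [0.7, 0.9, 6.3]
width: 0.03
```

```bash
python3 -c "
from h import *
B,o=bedframe()
t=o+B@np.array([.1,-.0515,.07]);print(t); to(t,bedR(-4)); to([.4745,-.36,.25],down(.6))"
```

```text
[ 0.61620398 -0.13224184  0.20497975]
t 2.85 row [144.5, -225.8, -199.6, 0.2, 29.94, 7.38] F [0.7 0.9 6.3] w 0.03
t 2.85 row [0.3, 0.4, -244.5, 0.08, -0.07, 0.03] F [0.7 0.9 6.3] w 0.03
```

Call:
{"op": "servo_tool", "data": {"steps": [[0, 0, -40, 0, 0, 0], [0, 0, -85, 0, 0, 0], [0, 0, -130, 0, 0, 0], [0, 0, -175, 0, 0, 0], [5, 0, -215, 0, 0, 0], [30, -30, -225, 0, 6, 1.5], [55, -65, -225, 0, 12, 3], [80, -105, -225, 0, 18, 4.5]]}}

```text
clock: 3.65
position: [0.5541, -0.2536, 0.2307]
ee_rot: [-0.0, 0.987, -0.035, 0.159]
contact_force: [0.9, -0.1, -0.4]
width: 0.0299
```

```bash
python3 -c "
from h import *
B,o=bedframe()
t=o+B@np.array([.1,-.0515,.07]); to(t,bedR(-4))"
```

```text
t 3.65 row [42.3, -125.0, 42.6, 0.26, 11.66, 2.75] F [ 0.9 -0.1 -0.4] w 0.0299
```

Call:
{"op": "servo_tool", "data": {"steps": [[10, -30, 5, 0, 4, 1], [25, -70, 15, 0, 8, 2], [37, -105, 30, 0, 11.6, 2.7], [42, -125, 42, 0.2, 11.6, 2.7], [42, -125, 42, 0.2, 11.6, 2.7], [42, -125, 42, 0.2, 11.6, 2.7], [42, -125, 42, 0.2, 11.6, 2.7]]}}

```text
clock: 4.35
position: [0.6143, -0.1331, 0.2046]
ee_rot: [-0.002, 0.965, -0.057, 0.256]
contact_force: [0.4, 0.1, -0.9]
width: 0.0297
```

```bash
python3 -c "
from h import *
B,o=bedframe()
t=o+B@np.array([.1,-.0515,.07]); to(t,bedR(-4)); inbed()
s=telemetry.get_state()
for c in ('wrist','top','side'):
  im,d=cams.get_image(c); save(c+'2',im); np.save(c+'2.npy',cloud(c,d,s))
im,d=cams.get_image('top')
big=cv2.resize(im[110:285,150:320],None,fx=3.4,fy=3.4,interpolation=cv2.INTER_CUBIC); save('topzoom2',big)
"
```

```text
t 4.35 row [1.7, -1.1, 0.6, 0.01, 0.35, 0.16] F [ 0.4  0.1 -0.9] w 0.0297
t 4.35 TCP in bed mm [ 98.2 -52.5  70.6] rot [ 0.01  0.35 -3.84] F bed [-0.1  0.1 -1. ] w 29.7
```

View pics/wrist2.png

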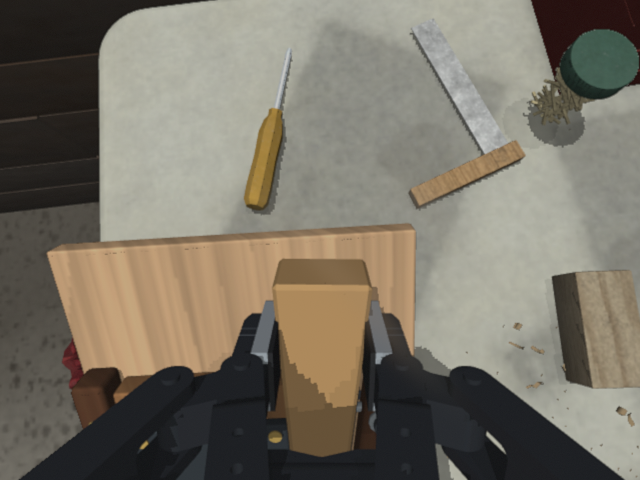

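View pics/side2.png

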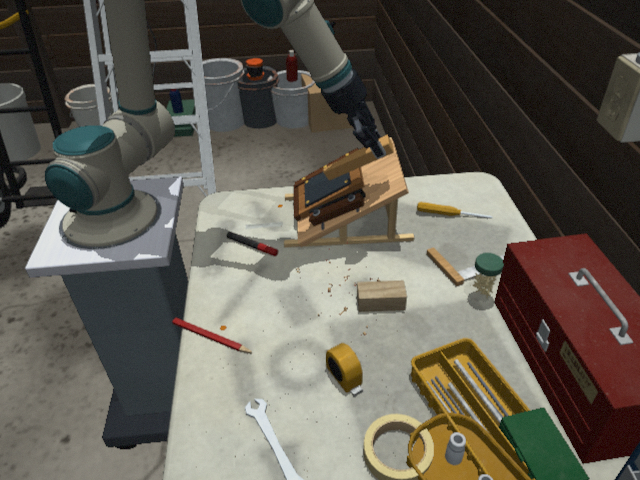

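Run:
```python
from h import *
P=np.load('wrist2.npy'); s=telemetry.get_state(); Rt=rot(s['ee_rot']); T=(P-np.array(s['position']))@Rt*1000
B,o=bedframe(); Q=(P-o)@B*1000
def fit(p):
    for _ in range(3):
        c=p.mean(0);n=np.linalg.svd(p-c,full_matrices=False)[2][2];r=(p-c)@n;p=p[abs(r)<2*r.std()+.1]
    return c,n*np.sign(n[2]),r.std()
print('bed in bedframe',fit(Q[250:350,100:240].reshape(-1,3)))
w=T[300:400,295:350].reshape(-1,3); w=w[w[:,2]>-60]; print('wedge top tool',fit(w))
# wedge edges in tool
t=T.reshape(-1,3); t=t[(t[:,2]>-30)&(t[:,2]<-12)&(abs(t[:,1])<22)]
for x in range(-30,30,6):
    k=t[abs(t[:,0]-x)<3]
    if len(k)>5: print(x,k[:,1].min().round(1),k[:,1].max().round(1),len(k),np.median(k[:,2]).round(1))
print('thick end x',np.percentile(t[:,0],[0,1,99,100]))
# bed right edge, top edge in bedframe
q=Q[250:345,70:415].reshape(-1,3); q=q[abs(q[:,2])<4]; print(q.min(0),q.max(0))
P=np.load('top2.npy');Q=(P-o)@B*1000
L=Q.reshape(-1,3); L=L[(L[:,2]>40)&(L[:,2]<100)&(L[:,0]>-40)&(L[:,0]<130)&(abs(L[:,1]+50)<25)]
for x in range(-40,40,8):
    k=L[abs(L[:,0]-x)<4]
    if len(k)>3: print('top',x,k[:,1].min().round(1),k[:,1].max().round(1),np.median(k[:,2]).round(1))
```

```text
bed in bedframe (array([74.58512171, 38.43296501, -0.25677904]), array([8.01246347e-05, 2.32211872e-03, 9.99997301e-01]), np.float64(0.5491624641993382))
wedge top tool (array([ -0.28153091,   0.56755013, -20.5489919 ]), array([ 0.00449063, -0.00163758,  0.99998858]), np.float64(0.4736072568817224))
-30 -13.2 13.2 883 -20.4
-24 -13.7 13.8 922 -20.4
-18 -13.9 14.3 993 -20.5
-12 -14.6 15.5 1130 -20.5
-6 -14.7 15.5 1258 -20.5
0 -14.7 15.4 1313 -20.6
6 -14.7 15.4 1379 -20.6
12 -21.5 21.9 2377 -20.7
18 -16.2 17.3 1540 -20.6
24 -16.6 17.5 1986 -19.4
thick end x [-49.47980158 -46.54790902  24.92558031  25.47711176]
[  33.90697065 -106.30120317   -3.04613835] [109.45796334 103.35347434   2.22793717]
top -24 -49.2 -35.8 90.7
top -16 -50.3 -36.2 91.8
top -8 -51.5 -36.0 91.4
top 0 -52.9 -36.9 91.5
top 8 -54.1 -39.0 91.3
top 16 -55.4 -44.5 91.3
top 24 -56.0 -48.7 90.5
top 32 -57.6 -54.8 84.6
```

View pics/topzoom2.png

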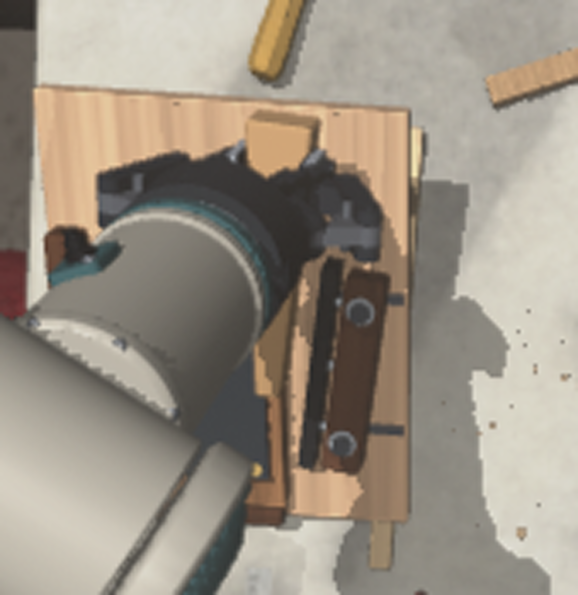

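Call:
{"op": "servo_tool", "data": {"steps": [[1, 0, 20, 0, 0.35, 0.1], [1, 0, 40, 0, 0.35, 0.1], [1, 0, 54, 0, 0.35, 0.1], [1, 0, 60, 0, 0.35, 0.1], [1, 0, 63, 0, 0.35, 0.1], [1, 0, 63, 0, 0.35, 0.1]]}}

```text
clock: 5.15
position: [0.646, -0.1339, 0.1495]
ee_rot: [-0.003, 0.964, -0.058, 0.258]
contact_force: [-0.2, 0.4, -0.4]
width: 0.03
```

```bash
python3 -c "
from h import *
inbed()
im,d=cams.get_image('side')
save('side3',cv2.resize(im[120:260,270:430],None,fx=4,fy=4,interpolation=cv2.INTER_CUBIC))
"
```

```text
t 5.15 TCP in bed mm [ 98.1 -51.6   7.1] rot [ 0.05  0.07 -3.95] F bed [-0.4  0.4 -0.2] w 30.0
```

View pics/side3.png

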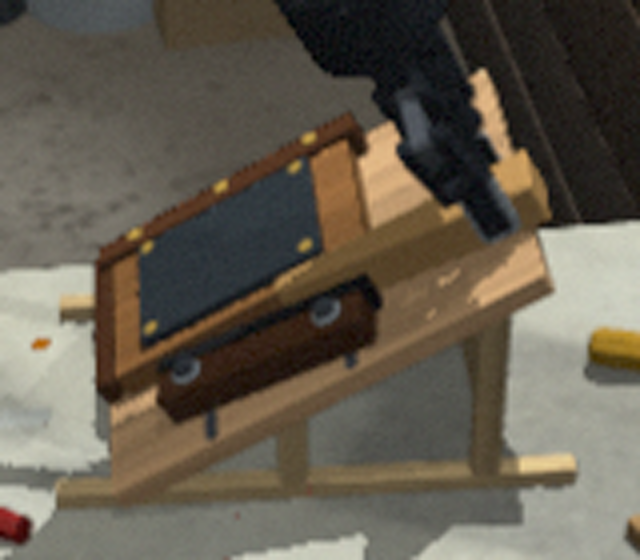

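Call:
{"op": "servo_tool", "data": {"steps": [[-5, 0, 0, 0, 0, 0], [-11, 0, 0.3, 0, 0, 0], [-17, 0, 0.5, 0, 0, 0], [-22, 0, 0.8, 0, 0, 0], [-25, 0, 1, 0, 0, 0], [-25, 0, 1.2, 0, 0, 0]]}}

```text
clock: 5.8
position: [0.6243, -0.1308, 0.1357]
ee_rot: [-0.003, 0.964, -0.058, 0.258]
contact_force: [0.3, 0.2, -0.6]
width: 0.0294
```

```bash
python3 -c "
from h import *
inbed()
im,d=cams.get_image('side')
save('side4',cv2.resize(im[120:260,270:430],None,fx=4,fy=4,interpolation=cv2.INTER_CUBIC))
im,d=cams.get_image('top'); save('top4',cv2.resize(im[130:285,150:285],None,fx=4,fy=4,interpolation=cv2.INTER_CUBIC))
"
```

```text
t 5.8 TCP in bed mm [ 72.3 -49.6   6. ] rot [ 0.07  0.11 -3.96] F bed [-0.   0.2 -0.7] w 29.4
```

View pics/side4.png

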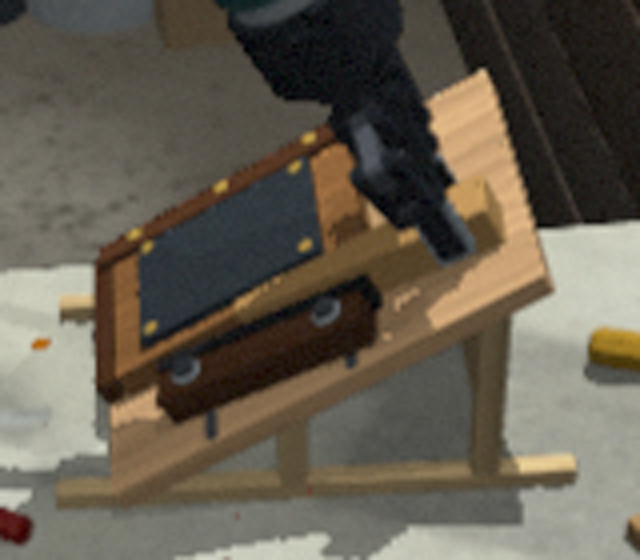

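View pics/top4.png

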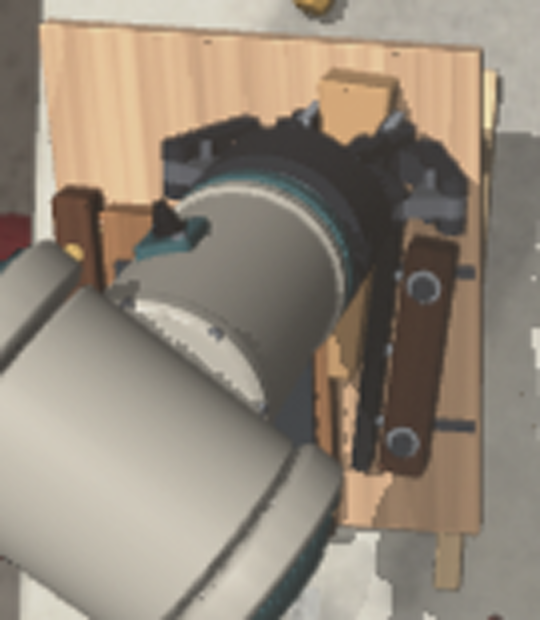

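Call:
{"op": "servo_tool", "data": {"steps": [[-2, 0, 0.2, 0, 0, 0], [-4, 0, 0.4, 0, 0, 0], [-6, 0, 0.5, 0, 0, 0], [-8, 0, 0.5, 0, 0, 0], [-8, 0, 0.5, 0, 0, 0]]}}

```text
clock: 6.4
position: [0.618, -0.13, 0.1314]
ee_rot: [-0.003, 0.964, -0.057, 0.258]
contact_force: [0.6, -0.6, -1.3]
width: 0.03
```

```bash
python3 -c "
from h import *
inbed()"
```

```text
t 6.4 TCP in bed mm [ 64.6 -49.2   5.5] rot [ 0.05  0.09 -3.94] F bed [-0.1 -0.6 -1.5] w 30.0
```

Call:
{"op": "servo_tool", "data": {"steps": [[0, 0, 0, 0, 0, 0], [0, 0, 0, 0, 0, 0], [0, 0, 0, 0, 0, 0], [0, 0, 0, 0, 0, 0], [0, 0, 0, 0, 0, 0], [0, 0, 0, 0, 0, 0]], "hand": 0}}

```text
clock: 7.0
position: [0.6184, -0.1301, 0.1317]
ee_rot: [-0.003, 0.964, -0.057, 0.258]
contact_force: [-0.4, -0.6, 0.2]
width: 0.0852
```

Call:
{"op": "servo_tool", "data": {"steps": [[0, 0, -10, 0, 0, 0], [0, 0, -30, 0, 0, 0], [0, 0, -60, 0, 0, 0], [0, 0, -100, 0, 0, 0], [0, 0, -140, 0, 0, 0], [0, 0, -140, 0, 0, 0]]}}

```text
clock: 7.6
position: [0.5492, -0.1277, 0.2597]
ee_rot: [-0.0, 0.963, -0.057, 0.263]
contact_force: [0.5, -0.4, 0.9]
width: 0.0852
```

```bash
python3 -c "
from h import *
inbed()
s=telemetry.get_state(); im,d=cams.get_image('wrist'); save('w5',im); P=cloud('wrist',d,s)
im,d=cams.get_image('top'); save('top5',cv2.resize(im[130:285,150:285],None,fx=4,fy=4,interpolation=cv2.INTER_CUBIC))
B,o=bedframe(); 
for n,P in (('w',P),('t',cloud('top',d))):
  Q=((P-o)@B*1000).reshape(-1,3); k=Q[(Q[:,2]>15)&(Q[:,2]<36)&(Q[:,0]>28)&(Q[:,0]<125)&(abs(Q[:,1]+50)<25)]
  print(n,len(k)); 
  if len(k)>10: print(np.percentile(k[:,0],[0,99,100]),np.median(k[:,2]))
  for x in range(30,92,8):
    j=k[abs(k[:,0]-x)<4]
    if len(j)>3: print(x,j[:,1].min().round(1),j[:,1].max().round(1))
"
```

```text
t 7.6 TCP in bed mm [ 69.2 -50.4 151. ] rot [-0.19 -0.52 -3.85] F bed [ 0.9 -0.4  0.5] w 85.2
w 3604
[28.024349   88.94750834 89.83061666] 25.78261498740231
30 -60.4 -34.5
38 -61.5 -34.5
46 -62.7 -34.4
54 -63.8 -34.4
62 -65.6 -34.6
70 -66.7 -34.7
78 -67.8 -34.6
86 -68.5 -34.8
t 544
[28.11670602 89.81607855 90.22763568] 25.932896092296275
30 -58.7 -32.7
38 -59.9 -32.1
46 -61.5 -32.5
54 -62.9 -33.1
62 -63.4 -33.7
70 -65.3 -34.4
78 -65.9 -34.6
86 -67.1 -34.7
```

View pics/w5.png

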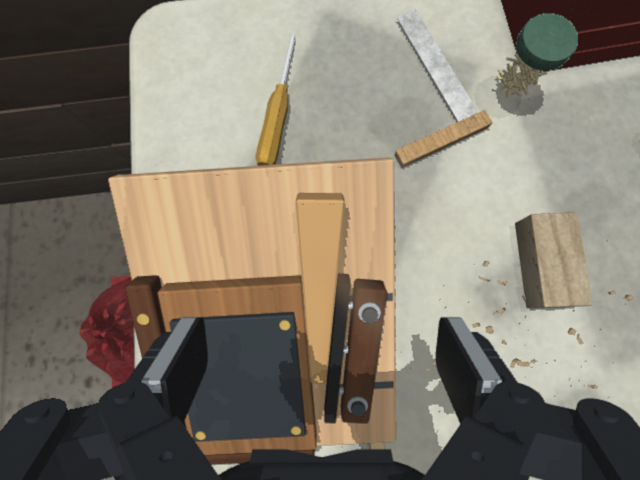

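```bash
python3 -c "
from h import *
to([.581,-.352,.16],down(-4.3))"
```

```text
t 7.7 row [5.9, 223.2, 104.0, -1.37, -30.06, -2.47] F [ 0.4 -0.4  0. ] w 0.0853
```

Call:
{"op": "servo_tool", "data": {"steps": [[0, 40, 0, 0, -5, 0], [0, 85, 5, -0.3, -10, -0.5], [2, 130, 20, -0.7, -16, -1.2], [4, 170, 45, -1, -22, -1.8], [6, 205, 75, -1.2, -27, -2.2], [6, 223, 100, -1.4, -30, -2.5], [6, 223, 104, -1.4, -30, -2.5], [6, 223, 104, -1.4, -30, -2.5]]}}

```text
clock: 8.5
position: [0.5805, -0.3503, 0.1542]
ee_rot: [-0.003, 0.999, -0.037, -0.003]
contact_force: [-0.2, -1.2, -0.2]
width: 0.0858
```

```bash
python3 -c "
from h import *
s=telemetry.get_state(); im,d=cams.get_image('wrist'); save('w6',im); P=cloud('wrist',d,s)
k=(d>0)&(abs(P[:,:,2]-.038)<.005)&(abs(P[:,:,0]-.581)<.07)&(abs(P[:,:,1]+.352)<.05)
p=P[k]; print(len(p),cv2.minAreaRect((p[:,:2]*1000).astype(np.float32)),p.min(0),p.max(0))
to([.581,-.352,.16],down(-4.3))"
```

```text
8572 ((581.1187744140625, -354.34039306640625), (45.10607147216797, 90.30938720703125), 85.71416473388672) [ 0.53484222 -0.37954905  0.0331806 ] [ 0.62758728 -0.32903633  0.04044534]
t 8.55 row [0.6, 1.7, -3.7, -0.19, 0.25, 0.06] F [-0.5 -0.1  0.1] w 0.0854
```

View pics/w6.png

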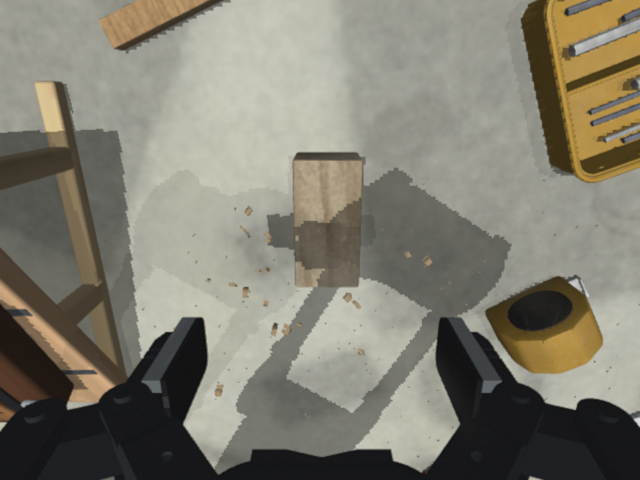

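Call:
{"op": "servo_tool", "data": {"steps": [[0.6, 3, 45, -0.2, 0.25, 0], [0.6, 3, 90, -0.2, 0.25, 0], [0.6, 3, 125, -0.2, 0.25, 0], [0.6, 3, 145, -0.2, 0.25, 0], [0.6, 3, 148, -0.2, 0.25, 0], [0.6, 3, 148, -0.2, 0.25, 0]]}}

```text
clock: 9.15
position: [0.5812, -0.3539, 0.0115]
ee_rot: [0.002, 0.999, -0.037, 0.002]
contact_force: [0.1, 0.1, 0.6]
width: 0.0858
```

Call:
{"op": "servo_tool", "data": {"steps": [[0, 0, 0, 0, 0, 0], [0, 0, 0, 0, 0, 0], [0, 0, 0, 0, 0, 0], [0, 0, 0, 0, 0, 0], [0, 0, 0, 0, 0, 0], [0, 0, 0, 0, 0, 0], [0, 0, 0, 0, 0, 0]], "hand": 255, "grip_force": 90}}

```text
clock: 9.85
position: [0.5824, -0.3552, 0.0121]
ee_rot: [0.002, 0.999, -0.037, 0.003]
contact_force: [0.0, -0.4, 6.6]
width: 0.0435
```

```bash
python3 -c "
from h import *
B,o=bedframe()
to([.58,-.353,.25],down(-4.3))
t=o+B@np.array([.16,-.051,.06]);print(t); to(t,bedR(0))"
```

```text
t 9.85 row [-1.2, -0.9, -237.9, 0.27, -0.34, 0.04] F [ 0.  -0.4  6.6] w 0.0435
[ 0.67311785 -0.13462433  0.22631949]
t 9.85 row [75.3, -225.7, -214.8, 0.63, 29.67, -1.25] F [ 0.  -0.4  6.6] w 0.0435
```

Call:
{"op": "servo_tool", "data": {"steps": [[0, 0, -40, 0, 0, 0], [0, 0, -85, 0, 0, 0], [0, 0, -130, 0, 0, 0], [0, 0, -175, 0, 0, 0], [0, 0, -215, 0, 0, 0], [15, -30, -235, 0, 6, -1], [30, -70, -240, 0.2, 13, -2], [45, -110, -240, 0.3, 20, -3]], "grip_force": 110}}

```text
clock: 10.65
position: [0.6352, -0.247, 0.2528]
ee_rot: [0.007, 0.984, -0.01, 0.179]
contact_force: [0.9, 0.3, -1.2]
width: 0.0433
```

```bash
python3 -c "
from h import *
B,o=bedframe()
t=o+B@np.array([.156,-.056,.07]); to(t,bedR(-4))"
```

```text
t 10.65 row [18.4, -108.7, 27.0, 0.12, 9.35, 5.66] F [ 0.9  0.3 -1.2] w 0.0433
```

Call:
{"op": "servo_tool", "data": {"steps": [[8, -35, 0, 0, 4, 2.5], [14, -75, 8, 0, 8, 5], [18, -100, 20, 0.1, 9.3, 5.6], [18, -108, 27, 0.1, 9.3, 5.6], [18, -108, 27, 0.1, 9.3, 5.6], [18, -108, 27, 0.1, 9.3, 5.6]]}}

```text
clock: 11.25
position: [0.6629, -0.1409, 0.2303]
ee_rot: [-0.003, 0.965, -0.057, 0.254]
contact_force: [0.0, -0.5, -0.5]
width: 0.0434
```

```bash
python3 -c "
from h import *
inbed()
B,o=bedframe()
s=telemetry.get_state(); im,d=cams.get_image('wrist'); save('w7',im); P=cloud('wrist',d,s)
T=((P-np.array(s['position']))@rot(s['ee_rot'])*1000).reshape(-1,3)
k=T[(abs(T[:,1])<30)&(T[:,2]>-32)&(T[:,2]<-18)]; print(len(k),np.percentile(k,[0,50,100],axis=0).round(1))
t=o+B@np.array([.156,-.056,.014]); to(t,bedR(-4))
im,d=cams.get_image('side');save('s7',cv2.resize(im[100:260,270:450],None,fx=4,fy=4,interpolation=cv2.INTER_CUBIC)[:600])
"
```

```text
t 11.25 TCP in bed mm [153.5 -57.8  68.4] rot [ 0.04  0.53 -3.93] F bed [-0.2 -0.5 -0.4] w 43.4
30579 [[-43.9 -30.  -32. ]
 [ 10.2   0.4 -25.7]
 [ 44.8  29.  -18. ]]
t 11.3 row [2.5, -2.4, 54.5, 0.0, 0.49, 0.03] F [ 0.4  0.1 -1.9] w 0.0432
```

View pics/w7.png

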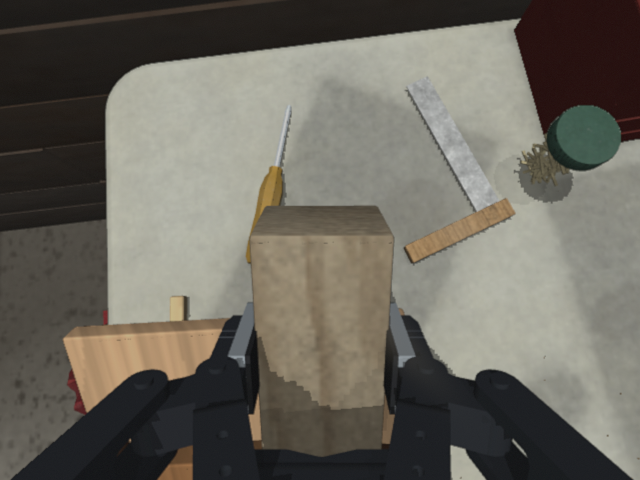

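View pics/s7.png

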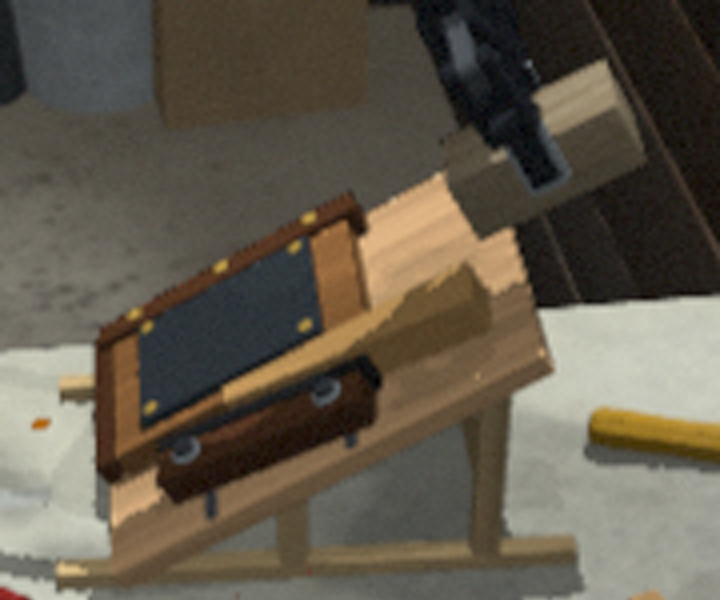

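Call:
{"op": "servo_tool", "data": {"steps": [[2.5, -2, 20, 0, 0.5, 0], [2.5, -2, 40, 0, 0.5, 0], [2.5, -2, 50, 0, 0.5, 0], [2.5, -2, 54, 0, 0.5, 0], [2.5, -2, 54, 0, 0.5, 0], [2.5, -2, 54, 0, 0.5, 0]]}}

```text
clock: 11.95
position: [0.6915, -0.14, 0.185]
ee_rot: [-0.003, 0.964, -0.058, 0.259]
contact_force: [0.3, 0.0, -1.0]
width: 0.0432
```

```bash
python3 -c "
from h import *
inbed()
B,o=bedframe()
t=o+B@np.array([.136,-.0545,.014]); to(t,bedR(-4))
im,d=cams.get_image('side');save('s8',cv2.resize(im[100:260,270:450],None,fx=4,fy=4,interpolation=cv2.INTER_CUBIC)[:600])
"
```

```text
t 11.95 TCP in bed mm [155.5 -55.4  15. ] rot [ 0.04 -0.01 -3.97] F bed [-0.3  0.  -1. ] w 43.2
t 11.95 row [-19.5, 0.4, 1.0, -0.04, -0.01, 0.03] F [ 0.3  0.  -1. ] w 0.0432
```

View pics/s8.png

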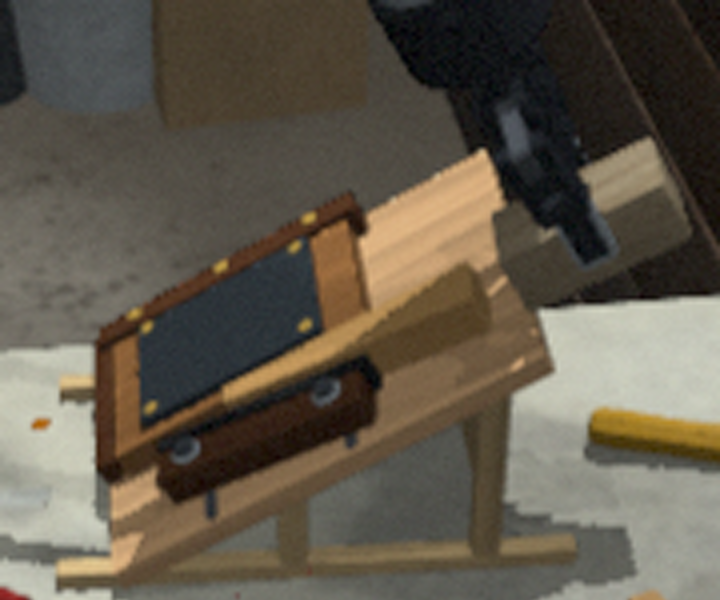

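Call:
{"op": "servo_tool", "data": {"steps": [[-5, 0.2, 0, 0, 0, 0], [-10, 0.4, 0, 0, 0, 0], [-15, 0.6, 0, 0, 0, 0], [-18, 0.8, 0, 0, 0, 0], [-20, 0.9, 0, 0, 0, 0], [-22, 1, 0, 0, 0, 0], [-24, 1.1, 0, 0, 0, 0]]}}

```text
clock: 12.7
position: [0.6704, -0.138, 0.1723]
ee_rot: [-0.003, 0.964, -0.058, 0.259]
contact_force: [0.7, 0.8, 0.4]
width: 0.043
```

```bash
python3 -c "
from h import *
inbed()"
```

```text
t 12.7 TCP in bed mm [130.8 -54.5  14.5] rot [ 0.07  0.04 -3.97] F bed [0.8 0.8 0. ] w 43.0
```

Call:
{"op": "servo_tool", "data": {"steps": [[-2, 0.1, 0, 0, 0, 0], [-4, 0.2, 0, 0, 0, 0], [-6, 0.3, 0, 0, 0, 0], [-8, 0.4, 0, 0, 0, 0], [-10, 0.6, 0, 0, 0, 0]]}}

```text
clock: 13.2
position: [0.662, -0.1374, 0.1674]
ee_rot: [-0.003, 0.964, -0.058, 0.259]
contact_force: [1.7, 1.3, -0.5]
width: 0.0431
```

```bash
python3 -c "
from h import *
inbed()"
```

```text
t 13.2 TCP in bed mm [121.  -54.3  14.5] rot [ 0.07  0.01 -3.99] F bed [ 1.1  1.4 -1.2] w 43.1
```

Call:
{"op": "servo_tool", "data": {"steps": [[-2, 0.1, 0, 0, 0, 0], [-4, 0.3, 0, 0, 0, 0], [-6, 0.4, 0, 0, 0, 0], [-8, 0.5, 0, 0, 0, 0], [-8, 0.5, 0, 0, 0, 0]]}}

```text
clock: 13.7
position: [0.6569, -0.1372, 0.1652]
ee_rot: [-0.003, 0.964, -0.058, 0.261]
contact_force: [5.6, 2.3, 1.6]
width: 0.0433
```

```bash
python3 -c "
from h import *
inbed()
im,d=cams.get_image('side');save('s9',cv2.resize(im[100:260,270:450],None,fx=4,fy=4,interpolation=cv2.INTER_CUBIC)[:600])"
```

```text
t 13.7 TCP in bed mm [115.5 -54.4  15.1] rot [ 0.03 -0.25 -4.03] F bed [ 5.6  2.6 -1.3] w 43.3
```

View pics/s9.png

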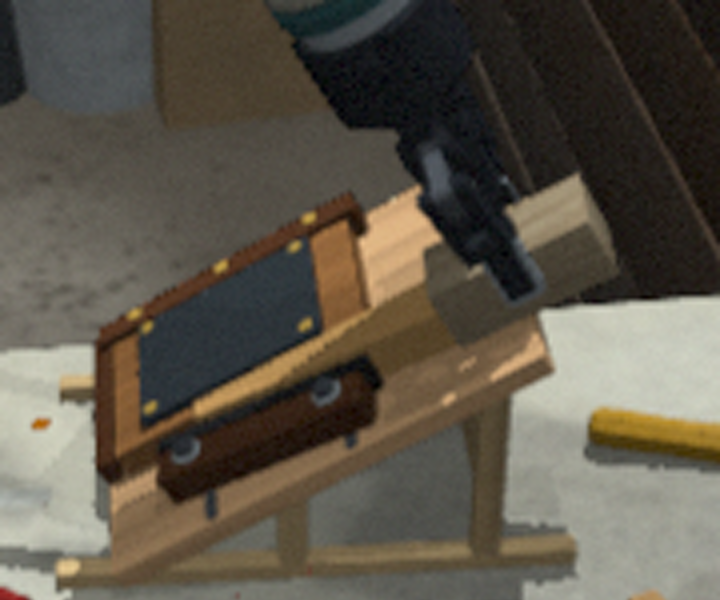

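Call:
{"op": "servo_tool", "data": {"steps": [[-2, 0.1, 0, 0, 0, 0], [-4, 0.3, 0, 0, 0, 0], [-6, 0.4, 0, 0, 0, 0], [-6, 0.4, 0, 0, 0, 0]]}}

```text
clock: 14.15
position: [0.6518, -0.1369, 0.1624]
ee_rot: [-0.003, 0.964, -0.058, 0.261]
contact_force: [5.5, 2.1, 2.6]
width: 0.0431
```

```bash
python3 -c "
from h import *
inbed()"
```

```text
t 14.15 TCP in bed mm [109.7 -54.4  15.2] rot [ 0.04 -0.27 -4.03] F bed [ 6.   2.3 -0.4] w 43.1
```

Call:
{"op": "servo_tool", "data": {"steps": [[-2, 0.1, 0, 0, 0, 0], [-4, 0.3, 0, 0, 0, 0], [-6, 0.4, 0, 0, 0, 0], [-8, 0.5, 0, 0, 0, 0], [-8, 0.5, 0, 0, 0, 0]]}}

```text
clock: 14.65
position: [0.6449, -0.1365, 0.1584]
ee_rot: [-0.003, 0.964, -0.058, 0.261]
contact_force: [7.0, 2.9, 2.6]
width: 0.0431
```

```bash
python3 -c "
from h import *
inbed()"
```

```text
t 14.65 TCP in bed mm [101.7 -54.3  15.2] rot [ 0.04 -0.27 -4.03] F bed [ 7.2  3.3 -1.2] w 43.1
```

Call:
{"op": "servo_tool", "data": {"steps": [[-2, 0.1, 0, 0, 0, 0], [-4, 0.3, 0, 0, 0, 0], [-6, 0.4, 0, 0, 0, 0], [-6, 0.4, 0, 0, 0, 0]]}}

```text
clock: 15.05
position: [0.6409, -0.1365, 0.1565]
ee_rot: [-0.003, 0.963, -0.059, 0.262]
contact_force: [8.4, 4.6, 3.7]
width: 0.0432
```

```bash
python3 -c "
from h import *
inbed()"
```

```text
t 15.05 TCP in bed mm [ 97.3 -54.5  15.5] rot [ 0.01 -0.42 -4.08] F bed [ 8.9  5.  -0.8] w 43.2
```

Call:
{"op": "servo_tool", "data": {"steps": [[-2, 0, 0, 0, 0, 0], [-4, -0.1, 0, 0, 0, 0], [-6, -0.2, 0, 0, 0, 0], [-6, -0.3, 0, 0, 0, 0]]}}

```text
clock: 15.45
position: [0.6382, -0.1366, 0.1558]
ee_rot: [-0.002, 0.962, -0.059, 0.265]
contact_force: [11.6, 4.2, 5.7]
width: 0.0431
```

```bash
python3 -c "
from h import *
inbed()"
```

```text
t 15.45 TCP in bed mm [ 94.6 -54.7  16.3] rot [-0.1  -0.76 -4.1 ] F bed [12.8  4.8 -0.7] w 43.1
```

Call:
{"op": "servo_tool", "data": {"steps": [[-2, 0, 0, 0, 0, 0], [-4, -0.1, 0, 0, 0, 0], [-6, -0.2, 0, 0, 0, 0], [-6, -0.2, 0, 0, 0, 0]]}}

```text
clock: 15.85
position: [0.6354, -0.1366, 0.155]
ee_rot: [-0.001, 0.962, -0.06, 0.268]
contact_force: [14.4, 4.7, 8.1]
width: 0.0431
```

```bash
python3 -c "
from h import *
inbed()
im,d=cams.get_image('top'); save('top10',cv2.resize(im[130:285,150:285],None,fx=4,fy=4,interpolation=cv2.INTER_CUBIC))
im,d=cams.get_image('side');save('s10',cv2.resize(im[100:260,270:450],None,fx=4,fy=4,interpolation=cv2.INTER_CUBIC)[:600])"
```

```text
t 15.85 TCP in bed mm [ 91.8 -54.9  17. ] rot [-0.2  -1.08 -4.14] F bed [16.3  5.5 -0.1] w 43.1
```

View pics/s10.png

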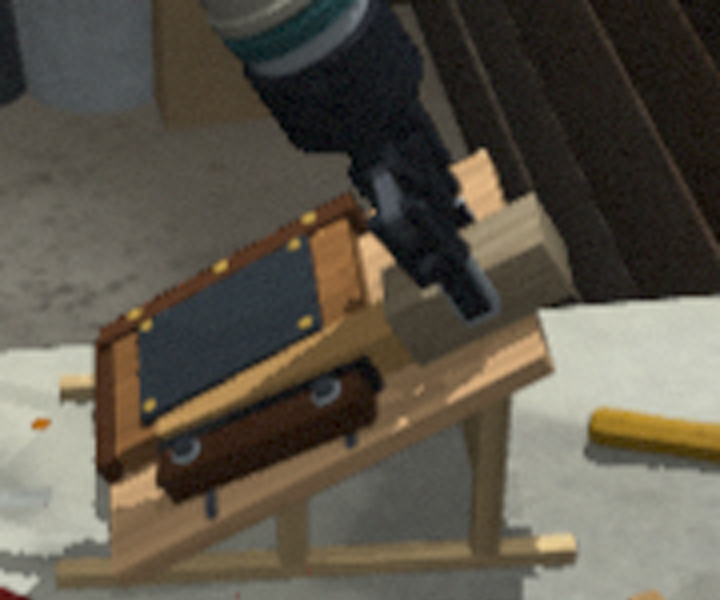

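Call:
{"op": "servo_tool", "data": {"steps": [[-2, 0, 0.5, 0, -0.3, 0], [-4, -0.2, 1, 0, -0.6, 0], [-6, -0.4, 1, 0, -0.8, 0], [-6, -0.4, 1, 0, -0.8, 0]]}}

```text
clock: 16.35
position: [0.6334, -0.1366, 0.1533]
ee_rot: [-0.0, 0.963, -0.06, 0.264]
contact_force: [19.0, 4.4, 9.9]
width: 0.0426
```

```bash
python3 -c "
from h import *
inbed()"
```

```text
t 16.35 TCP in bed mm [ 89.2 -55.   16.5] rot [-0.28 -0.63 -4.17] F bed [21.2  5.4 -0.8] w 42.6
```

Call:
{"op": "servo_tool", "data": {"steps": [[-2, -0.2, 0, 0, 0, 0], [-4, -0.3, 0, 0, 0, 0], [-5, -0.4, 0, 0, 0, 0], [-5, -0.4, 0, 0, 0, 0]]}}

```text
clock: 16.75
position: [0.6311, -0.1366, 0.1527]
ee_rot: [0.0, 0.962, -0.061, 0.266]
contact_force: [21.2, 5.8, 12.6]
width: 0.0432
```

```bash
python3 -c "
from h import *
inbed()
im,d=cams.get_image('top'); save('top11',cv2.resize(im[130:285,150:285],None,fx=4,fy=4,interpolation=cv2.INTER_CUBIC))
im,d=cams.get_image('side');save('s11',cv2.resize(im[100:260,270:450],None,fx=4,fy=4,interpolation=cv2.INTER_CUBIC)[:600])"
```

```text
t 16.75 TCP in bed mm [ 87.  -55.1  17.2] rot [-0.38 -0.91 -4.2 ] F bed [24.4  6.9  0.4] w 43.2
```

View pics/top11.png

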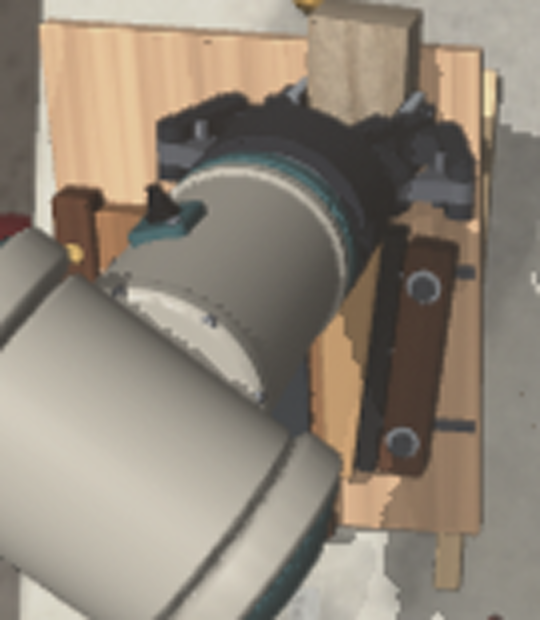

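View pics/s11.png

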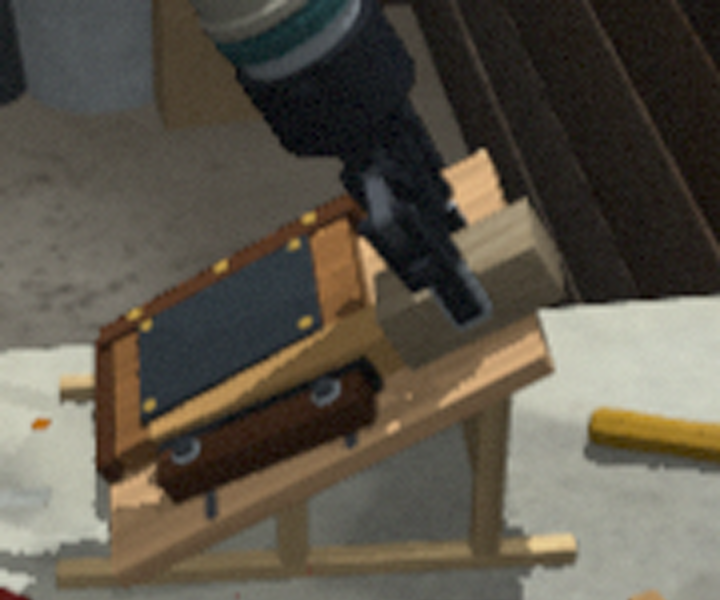

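Call:
{"op": "servo_tool", "data": {"steps": [[8, 0.5, 0, 0, 0, 0], [18, 0.5, 0, 0, 0, 0], [28, 0.5, 0, 0, 0, 0], [30, 0.5, 0, 0, 0, 0], [30, 0.5, 0, 0, 0, 0]]}}

```text
clock: 17.35
position: [0.6436, -0.1358, 0.1545]
ee_rot: [-0.004, 0.966, -0.058, 0.25]
contact_force: [0.5, 0.7, -0.5]
width: 0.0433
```

```bash
cat > meas.py <<'E'
from h import *
inbed()
B,o=bedframe()
s=telemetry.get_state(); im,d=cams.get_image('wrist'); save('wm%d'%(s['clock']*100),im); P=cloud('wrist',d,s)
T=((P-np.array(s['position']))@rot(s['ee_rot'])*1000).reshape(-1,3)
k=T[(abs(T[:,1])<20)&(T[:,2]>-32)&(T[:,2]<-18)]
if len(k): print('block top tool',np.percentile(k[:,0],[1,50,99]).round(1), np.polyfit(k[:,0],k[:,2],1).round(3))
for c in ('top','side'):
  im,d=cams.get_image(c); save('%s%d'%(c,s['clock']*100),cv2.resize(im[130:285,150:285] if c=='top' else im[110:260,270:450],None,fx=4,fy=4,interpolation=cv2.INTER_CUBIC)); P=cloud(c,d)
  Q=((P-o)@B*1000); q=Q.reshape(-1,3)
  w=q[(q[:,2]>20)&(q[:,2]<32)&(q[:,0]>26)&(q[:,0]<100)&(q[:,1]<-28)&(q[:,1]>-72)]
  if len(w)>5: print(c,'wedge(>26) x pct',np.percentile(w[:,0],[1,50,99,100]).round(1),len(w))
  b=q[(q[:,2]>12)&(q[:,2]<24)&(q[:,0]<20)&(q[:,0]>-130)&(q[:,1]>-34)&(q[:,1]<-20)]
  # thin end
  t=q[(q[:,2]>19)&(q[:,2]<32)&(q[:,0]<-50)&(q[:,0]>-130)&(q[:,1]>-47)&(q[:,1]<-33)]
  if len(t)>5: print(c,'thin end x',np.percentile(t[:,0],[0,1,5]).round(1),len(t))
E
python3 meas.py
```

```text
t 17.35 TCP in bed mm [ 98.6 -53.7  12.5] rot [ 0.14  0.99 -3.96] F bed [ 0.1  0.7 -0.7] w 43.3
block top tool [-39.8   9.5  44.3] [ 1.30e-02 -2.57e+01]
top wedge(>26) x pct [26.2 32.1 49.3 52.8] 31
top thin end x [-105.2 -105.  -104.2] 100
side wedge(>26) x pct [26.3 35.2 43.5 43.8] 83
side thin end x [-105.8 -105.2 -103.1] 81
```

```bash
ls pics | tail -30
```

```text
s10.png
s11.png
s7.png
s8.png
s9.png
side0.png
side1735.png
side2.png
side3.png
side4.png
top.png
top0.png
top10.png
top11.png
top1735.png
top2.png
top4.png
top5.png
topzoom.png
topzoom2.png
w1.png
w5.png
w6.png
w7.png
wm1735.png
wrist0.png
wrist2.png
```

View pics/side1735.png

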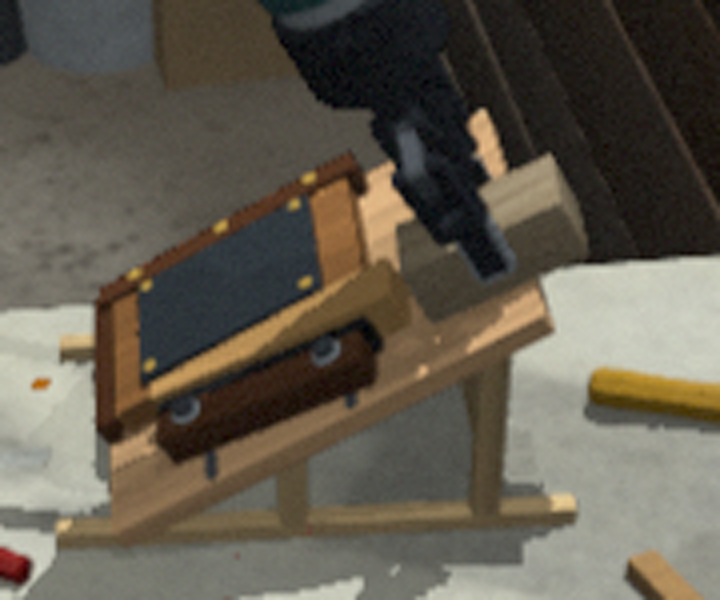

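View pics/top1735.png

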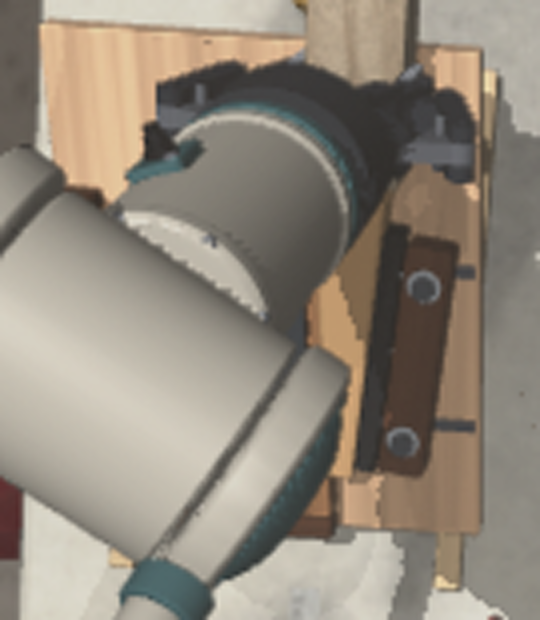

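Call:
{"op": "servo_tool", "data": {"steps": [[-6, -0.3, 0, 0, 0, 0], [-12, -0.5, 0, 0, 0, 0], [-18, -0.5, 0, 0, 0, 0], [-24, -0.5, 0, 0, 0, 0], [-30, -0.5, 0, 0, 0, 0], [-30, -0.5, 0, 0, 0, 0]]}}

```text
clock: 18.1
position: [0.6293, -0.1352, 0.151]
ee_rot: [-0.001, 0.962, -0.061, 0.265]
contact_force: [20.7, 7.1, 7.1]
width: 0.043
```

```bash
python3 meas.py
```

```text
t 18.1 TCP in bed mm [ 84.4 -53.8  16.6] rot [-0.25 -0.71 -4.3 ] F bed [21.1  8.2 -4. ] w 43.0
block top tool [-40.2   9.7  44.4] [ 5.0000e-03 -2.5689e+01]
top thin end x [-111.4 -109.7 -104.6] 162
side wedge(>26) x pct [26.2 30.2 38.4 40.4] 44
side thin end x [-109.2 -108.3 -105.4] 82
```

Call:
{"op": "servo_tool", "data": {"steps": [[-1, -1, 0, 0, 0, 0], [-2, -2, 0, 0, 0, 0], [-4, -3, 0, 0, 0, 0], [-6, -4, 0, 0, 0, 0], [-6, -4, 0, 0, 0, 0], [-6, -4, 0, 0, 0, 0]]}}

```text
clock: 18.85
position: [0.6289, -0.1349, 0.1516]
ee_rot: [0.003, 0.961, -0.061, 0.27]
contact_force: [25.7, -1.7, 7.2]
width: 0.0429
```

```bash
python3 meas.py
```

```text
t 18.85 TCP in bed mm [ 84.4 -53.5  17.3] rot [-0.69 -1.29 -4.13] F bed [25.9 -0.4 -6.6] w 42.9
block top tool [-40.2   9.6  44.4] [ 5.0000e-03 -2.5689e+01]
top thin end x [-109.9 -109.5 -105.2] 183
side wedge(>26) x pct [26.2 30.4 43.6 50.2] 46
side thin end x [-121.7 -112.9 -105.6] 82
```

Call:
{"op": "servo_tool", "data": {"steps": [[-2, 0, 0, 0, -0.5, 0], [-4, 0, 0, 0, -0.8, 0], [-6, 0, 0, 0, -1, 0], [-6, 0, 0, 0, -1, 0], [-6, 0, 0, 0, -1, 0]]}}

```text
clock: 19.5
position: [0.6269, -0.1349, 0.1515]
ee_rot: [0.003, 0.962, -0.061, 0.265]
contact_force: [29.4, 0.9, 11.2]
width: 0.0431
```

```bash
python3 meas.py
```

```text
t 19.5 TCP in bed mm [ 82.6 -53.6  18.3] rot [-0.73 -0.74 -4.21] F bed [31.   2.3 -4.9] w 43.1
block top tool [-40.3   9.7  44.4] [ 1.0000e-03 -2.5688e+01]
top thin end x [-110.3 -109.3 -106.1] 183
side wedge(>26) x pct [26.3 29.4 40.  43.5] 38
side thin end x [-109.5 -109.3 -107.2] 93
```

Call:
{"op": "servo_tool", "data": {"steps": [[-2, -0.5, 1, 0, 0, 0], [-4, -1, 1, 0, 0, 0], [-5, -1, 1, 0, 0, 0], [-5, -1, 1, 0, 0, 0], [-5, -1, 1, 0, 0, 0]]}}

```text
clock: 20.15
position: [0.6254, -0.1348, 0.1507]
ee_rot: [0.005, 0.962, -0.062, 0.268]
contact_force: [32.2, 1.1, 16.2]
width: 0.0433
```

```bash
python3 meas.py
```

```text
t 20.15 TCP in bed mm [ 81.  -53.6  18.3] rot [-0.88 -1.07 -4.2 ] F bed [35.9  2.7 -2. ] w 43.3
block top tool [-40.3   9.8  44.4] [ 4.00e-03 -2.57e+01]
top thin end x [-112.3 -111.7 -107.8] 187
side wedge(>26) x pct [26.1 28.4 38.3 40. ] 29
side thin end x [-113.1 -112.3 -110. ] 91
```

Call:
{"op": "servo_tool", "data": {"steps": [[15, 1, 0, 0, 0, 0], [30, 1, 0, 0, 0.8, 0], [45, 1, -2, 0, 1, 0], [60, 1, -4, 0, 1, 0], [75, 1, -30, 0, 0, 0], [75, 1, -70, 0, 0, 0], [75, 1, -110, 0, 0, 0], [75, 1, -110, 0, 0, 0]]}}

```text
clock: 21.1
position: [0.6179, -0.1327, 0.269]
ee_rot: [-0.003, 0.968, -0.057, 0.246]
contact_force: [0.5, -1.0, -0.1]
width: 0.0429
```

```bash
python3 meas.py
python3 - <<'E'
from h import *
B,o=bedframe()
im,d=cams.get_image('top'); Q=((cloud('top',d)-o)@B*1000)
L=Q.reshape(-1,3); L=L[(abs(L[:,0])<140)&(abs(L[:,1])<108)&(L[:,2]>-5)&(L[:,2]<60)]
im0=cv2.imread('pics/top.png'); P0=((np.load('topP.npy')-o)@B*1000); 
dark=lambda im:(im.max(2)<60)
for nm,I,QQ in (('before',im0,P0),('now',im[:,:,::-1],Q)):
  g=I.max(2)<62
  m=g&(abs(QQ[:,:,2]-20)<8)&(QQ[:,:,1]<-38)&(QQ[:,:,1]>-85)&(QQ[:,:,0]<40)&(QQ[:,:,0]>-120)
  k=QQ[m]
  for x in (-90,-75,-60,-45,-30,-15,0,15):
    j=k[abs(k[:,0]-x)<6]
    if len(j)>3: print(nm,x,len(j),np.percentile(j[:,1],[5,50,95]).round(1))
s=telemetry.get_state()
E
```

```text
t 21.1 TCP in bed mm [133.5 -51.8 124.6] rot [ 0.04  1.5  -3.9 ] F bed [ 0.4 -1.  -0.4] w 42.9
block top tool [-39.8   9.6  44.3] [ 1.30e-02 -2.57e+01]
top wedge(>26) x pct [26.2 32.8 37.6 38. ] 116
top thin end x [-112.  -111.4 -108.6] 189
side wedge(>26) x pct [26.1 32.3 37.6 37.7] 68
side thin end x [-113.1 -111.3 -110. ] 93
before -90 4 [-52.9 -52.2 -51.1]
before -60 4 [-56.4 -55.8 -55.7]
before -45 4 [-58.5 -58.3 -58.2]
before -30 4 [-61.  -60.9 -60.6]
before -15 4 [-63.5 -62.9 -62.5]
before 15 4 [-67.8 -67.3 -66.8]
now -90 22 [-55.2 -50.9 -47.1]
now -75 28 [-57.8 -54.  -49.4]
now -60 28 [-59.7 -55.1 -50.8]
now -45 33 [-62.3 -58.2 -52.6]
now -30 33 [-64.6 -59.3 -55. ]
now -15 32 [-66.9 -61.3 -57. ]
now 0 33 [-69.5 -63.8 -59.5]
now 15 39 [-72.  -66.4 -61.7]
```

View pics/top2110.png

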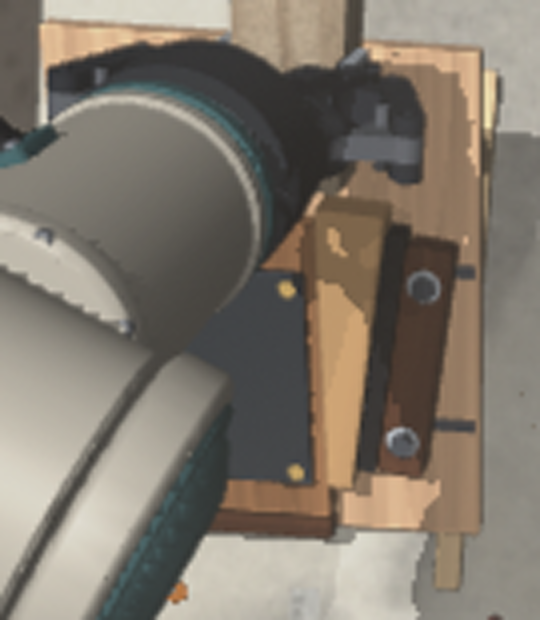

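View pics/side2110.png

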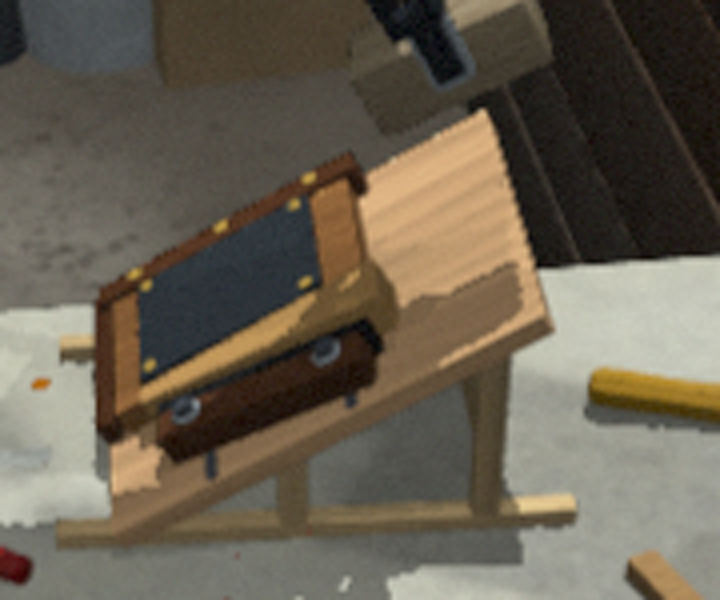

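```bash
python3 -c "
from h import *
to([.58,-.353,.12],down(-4.3))"
```

```text
t 21.3 row [-73.1, 229.0, 112.1, -1.6, -27.86, -2.47] F [-0.6 -0.3 -0.8] w 0.043
```

Call:
{"op": "servo_tool", "data": {"steps": [[0, 40, 0, 0, -3, 0], [-5, 85, 0, 0, -8, -0.5], [-15, 130, 10, -0.5, -14, -1], [-30, 170, 35, -1, -20, -1.6], [-50, 205, 70, -1.3, -25, -2.2], [-68, 229, 100, -1.6, -27.9, -2.5], [-73, 229, 112, -1.6, -27.9, -2.5], [-73, 229, 112, -1.6, -27.9, -2.5]]}}

```text
clock: 22.1
position: [0.5802, -0.3521, 0.1174]
ee_rot: [-0.003, 0.999, -0.038, -0.002]
contact_force: [-0.8, 0.5, -0.9]
width: 0.0435
```

Call:
{"op": "servo_tool", "data": {"steps": [[0, 0, 0, 0, 0, 0], [0, 0, 0, 0, 0, 0]]}}

```text
clock: 22.3
position: [0.5828, -0.3534, 0.1252]
ee_rot: [0.002, 0.999, -0.037, 0.003]
contact_force: [-0.7, -0.9, -0.9]
width: 0.043
```

```bash
python3 -c "
from h import *
to([.58,-.353,.0135],down(-4.3))"
```

```text
t 22.3 row [-3.6, -0.5, 111.7, 0.17, -0.39, 0.06] F [-0.7 -0.9 -0.9] w 0.043
```

Call:
{"op": "servo_tool", "data": {"steps": [[-2, 0, 40, 0.2, -0.4, 0], [-2, 0, 80, 0.2, -0.4, 0], [-2, 0, 100, 0.2, -0.4, 0], [-2, 0, 107, 0.2, -0.4, 0], [-2, 0, 110, 0.2, -0.4, 0], [-2, 0, 110, 0.2, -0.4, 0], [-2, 0, 110, 0.2, -0.4, 0]]}}

```text
clock: 23.0
position: [0.5816, -0.3548, 0.0153]
ee_rot: [0.0, 0.999, -0.037, -0.0]
contact_force: [0.5, -0.4, -0.4]
width: 0.0436
```

```bash
python3 -c "
from h import *
to([.58,-.353,.0125],down(-4.3))"
```

```text
t 23.0 row [-1.8, -1.7, 2.8, 0.02, 0.0, 0.02] F [ 0.5 -0.4 -0.4] w 0.0436
```

Call:
{"op": "servo_tool", "data": {"steps": [[0, 0, 1, 0, 0, 0], [0, 0, 2, 0, 0, 0], [0, 0, 2.5, 0, 0, 0], [0, 0, 2.5, 0, 0, 0]]}}

```text
clock: 23.4
position: [0.581, -0.3545, 0.0124]
ee_rot: [-0.0, 0.999, -0.037, -0.001]
contact_force: [-2.0, 1.3, 5.2]
width: 0.0431
```

Call:
{"op": "servo_tool", "data": {"steps": [[0, 0, 0, 0, 0, 0], [0, 0, 0, 0, 0, 0], [0, 0, 0, 0, 0, 0], [0, 0, 0, 0, 0, 0], [0, 0, 0, 0, 0, 0], [0, 0, 0, 0, 0, 0]], "hand": 0}}

```text
clock: 24.0
position: [0.5804, -0.354, 0.0104]
ee_rot: [-0.001, 0.999, -0.037, -0.002]
contact_force: [0.2, 0.3, -0.8]
width: 0.0852
```

Call:
{"op": "servo_tool", "data": {"steps": [[0, 0, -20, 0, 0, 0], [0, 0, -60, 0, 0, 0], [0, 0, -100, 0, 0, 0], [0, 0, -140, 0, 0, 0], [0, 0, -180, 0, 0, 0], [-40, 20, -210, 0, 0, 0], [-80, 40, -220, 0, 0, 0], [-80, 40, -220, 0, 0, 0]]}}

```text
clock: 24.8
position: [0.4945, -0.3911, 0.2341]
ee_rot: [0.002, 0.999, -0.039, -0.001]
contact_force: [1.3, -0.6, 0.7]
width: 0.0853
```

```bash
python3 meas.py
python3 - <<'E'
from h import *
for c in ('side','top'):
  im,d=cams.get_image(c); save(c+'F',im)
B,o=bedframe(); Q=((cloud('top',d)-o)@B*1000)
L=Q.reshape(-1,3)
for x in (-100,-60,-20,10):
    s=L[abs(L[:,0]-x)<5]; s=s[(s[:,2]>13)&(s[:,2]<32)]
    e=s[(s[:,1]<-36)&(s[:,1]>-64)]; f=s[s[:,1]>70]
    g=I=None
    print(x,'fence y min',)
o_=spotter.outline_of('block_mid','top')[:1]
for r in o_:
    p=cloud('top',d)[r['region']&(d>0)]; print(r['conf'],np.median(p,0))
E
```

```text
t 24.8 TCP in bed mm [  20.7 -316.2  149.4] rot [-0.6  30.16 -1.53] F bed [ 1.5 -0.5 -0. ] w 85.3
top wedge(>26) x pct [26.4 32.8 37.6 38.1] 112
top thin end x [-112.5 -111.3 -108.2] 187
side wedge(>26) x pct [26.1 32.6 37.8 38. ] 69
side thin end x [-113.2 -111.6 -110.6] 91
-100 fence y min
-60 fence y min
-20 fence y min
10 fence y min
0.53 [ 0.57702588 -0.35789426  0.03804801]
```

View pics/topF.png

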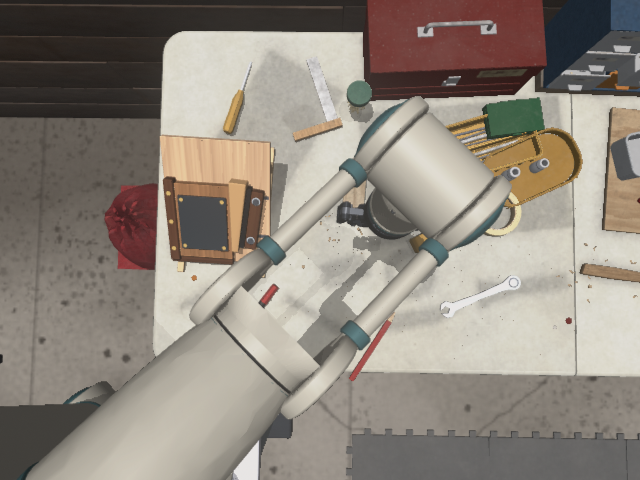

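View pics/sideF.png

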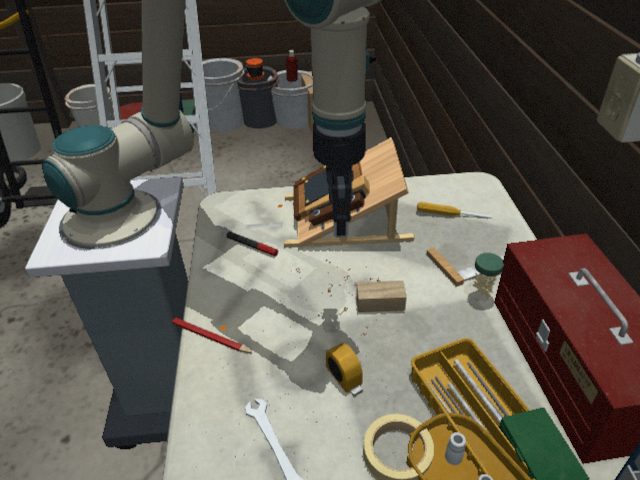

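Run:
```python
from h import *
im=cv2.imread('pics/topF.png')
cv2.imwrite('pics/topFz.png',cv2.resize(im[160:275,155:280],None,fx=5,fy=5,interpolation=cv2.INTER_CUBIC))
a=cv2.imread('pics/top.png')
# sign shift by phase correlation of slate region
A=cv2.cvtColor(a[185:255,182:235],6).astype(np.float32);C=cv2.cvtColor(im[185:255,182:235],6).astype(np.float32)
print(cv2.phaseCorrelate(A,C,cv2.createHanningWindow(A.shape[::-1],cv2.CV_32F)))
```

```text
((-1.1225181189803521, -0.016558412801920497), 1.069146158273328)
```

View pics/topFz.png

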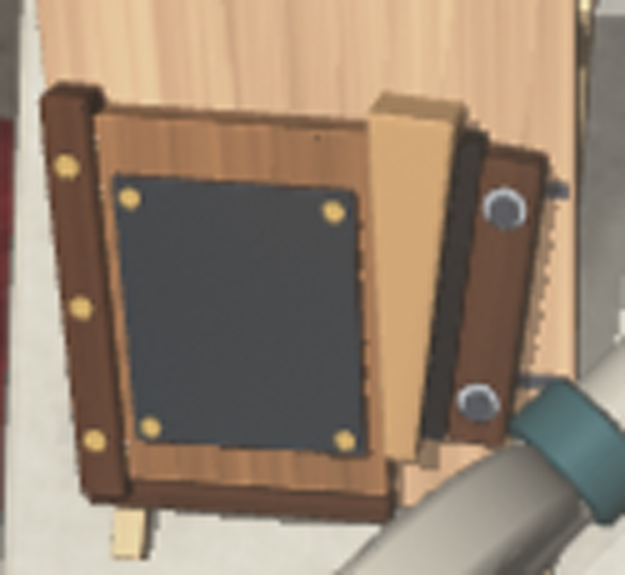

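```bash
python3 -c "
from h import *
print(sign_off())"
```

```text
the job is handed in; nothing more can be done
None
```

The sign is clamped. I laid the wedge flat in the slot, thin end down the slope, let go of it, and pushed its thick end down with the pine block in three goes. The block went back on the table where it had been, and I handed the job in at about 25 s on the robot's clock.

**What my last checks showed:**
- **Sign:** it moved about 2 mm left, and the pictures show no gap between the board and the fence.
- **Jaw:** it has closed up against its cleat, giving about 3 mm of its 3.5 mm.
- **Wedge:** it stayed where it was after the block backed off and after the last retreat, with its thick end at about bed x +38 mm in both the top and side cameras.
- **Gripper and block:** the gripper is clear of everything and the block is lying flat.
- **Tape measure and marker:** I kept away from both. I did not re-measure them; they look unmoved, though the arm partly hid both in the last top view.

**What did not fully agree:**
- **Dead stop:** the last push reached about 36 N, well over the 10 to 18 N expected, and the wedge still crept 1 to 2 mm. It is very stiff, but I did not see it stop dead.
- **Resting place:** its centre is at about bed x -37 mm, about 22 mm below nominal, when up to about 15 mm was expected.

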